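Load the slide dryer

TASK

First turn the dryer's selector to the bar mark (off). Then thread every slide carrier by its eye onto the free end of the bent rail and slide it round both bends onto the last straight over the warm plate, the foremost right up against the stop disc and the others close behind it, left hanging there. Finally turn the selector to the two-dot mark; leave everything else on the bench where it is.

Things in the scene. Friction and masses are not known exactly. Their poses are not given: they have to be found in the camera images.
- dryer: Slide dryer, fixed, level; origin on the bench surface. A round steel rail, 10 mm diameter, axis level 130 mm above the bench, is held only by a post at (50,190) mm in this frame, beyond the stop; its other end is free. Warm-plate housing under the last straight: x -15 to 115, y -15 to 185, 41 mm high. Selector console: x -153 to -27, y 12 to 168, 51 mm high. Nothing else is near the rail.
- rail_tip (a point): Centre of the rail's free end on its axis (the rounded tip reaches 5 mm further), at (-50,-170) mm in the dryer's frame, 130 mm up. From here the rail runs straight along the dryer's +y to the first bend.
- rail_bend1 (a point): First corner of the rail axis, (-50,-90) mm in the dryer's frame: where the straights would meet. The bend is rounded to a 40 mm radius, starting about 18 mm before the corner and ending as far after; the rail turns right 51 degrees.
- rail_bend2 (a point): Second corner of the rail axis, (50,-10) mm in the dryer's frame, rounded like the first; the rail turns back left to run along the dryer's +y, the last straight.
- rail_stop (a point): On the rail axis at the near face of the stop disc (44 mm diameter, 6 mm thick, fixed), the end of the last straight: (50,150) mm in the dryer's frame.
- selector (a joint): Black selector knob on the console, vertical axis; rad, growing clockwise seen from above. Spring detents: 0 bar mark (off), 0.75 one dot, 1.50 two dots, 2.25 three dots; let go elsewhere it snaps to a detent (up to about 0.07 N m). Starts at two or three dots. The white-lined end of its bar grip is the pointer: at 0 it points along the dryer's -x, at 1.57 along the dryer's +y.
- selector_grip (a point): Point on the knob's axis at the height to grip, 84 mm above the bench. The knob is a 64 mm disc, 8 mm thick, with an upright bar grip across it 58 mm long, 16 mm wide, standing 38 mm above the disc (top 98 mm above the bench, 14 mm above this point). The x axis lies along the bar (pointer end -x) and turns with it.
- amber_bottle: Bystander: amber glass bottle, 68 mm diameter, 150 mm high. Origin under its centre.
- beaker: Bystander: glass beaker, 70 mm diameter, 85 mm high. Origin under its centre.
- petri_dishes: Bystander: stack of clear dishes, 92 mm diameter, 45 mm high. Origin under its centre.
- slide_box: Bystander: flat plastic box 87 x 102 x 34 mm. Origin under its centre.
- tweezers: Bystander: steel tweezers 130 mm long, 5 mm thick, lying along x. Origin under the middle.
- dropper: Bystander: small amber dropper bottle, 36 mm diameter, 75 mm high. Origin under its centre.
- marker: Bystander: white marker pen 130 mm long, 14 mm thick, lying along x. Origin under the middle.
- carrier_a: Slide carrier (may be absent; all alike): flat steel foot 44 (x) x 80 (y) x 6 mm, slides on it, a stem, an eye (ring, axis along x, 28 mm hole, 40 mm outside, 16 mm thick) centred 50 mm up, and on top a grip tab 24 (x) x 16 (y) mm, from 68 to 112 mm up; grip it across y about 98 mm up to clear the eye. Same turned half round about z. 0.22 kg, weight low. Origin under the foot's centre.
- carrier_a_eye (a point): Centre of that carrier's eye, 50 mm above its foot's underside. When it hangs on the rail this lies about 9 mm below the rail axis; against the stop it is 8 mm before the stop face; carriers pushed together hang 44 mm apart, foot to foot.
- carrier_b: Slide carrier (may be absent; all alike): flat steel foot 44 (x) x 80 (y) x 6 mm, slides on it, a stem, an eye (ring, axis along x, 28 mm hole, 40 mm outside, 16 mm thick) centred 50 mm up, and on top a grip tab 24 (x) x 16 (y) mm, from 68 to 112 mm up; grip it across y about 98 mm up to clear the eye. Same turned half round about z. 0.22 kg, weight low. Origin under the foot's centre.
- carrier_b_eye (a point): Centre of that carrier's eye, 50 mm above its foot's underside. When it hangs on the rail this lies about 9 mm below the rail axis; against the stop it is 8 mm before the stop face; carriers pushed together hang 44 mm apart, foot to foot.
- carrier_c: Slide carrier (may be absent; all alike): flat steel foot 44 (x) x 80 (y) x 6 mm, slides on it, a stem, an eye (ring, axis along x, 28 mm hole, 40 mm outside, 16 mm thick) centred 50 mm up, and on top a grip tab 24 (x) x 16 (y) mm, from 68 to 112 mm up; grip it across y about 98 mm up to clear the eye. Same turned half round about z. 0.22 kg, weight low. Origin under the foot's centre.
- carrier_c_eye (a point): Centre of that carrier's eye, 50 mm above its foot's underside. When it hangs on the rail this lies about 9 mm below the rail axis; against the stop it is 8 mm before the stop face; carriers pushed together hang 44 mm apart, foot to foot.

How it is judged:
By the outcome, as a careful person would: the job done as asked, in the order asked, and still so for the second after the job is handed in, with the robot touching nothing.
Of carrier_a, carrier_b, carrier_c only 2 to 3 are there at a start; the rules pass over those that are not, and their reading is None.
At some moment in a run one of carrier_a, carrier_b, carrier_c may be knocked a few centimetres aside while the robot is not near it.
It also fails if it takes over 210 s, if anything falls off the work surface, if the arm or the gripper's body presses on something with over 40 N, if the wrist force passes 120 N, or if a joint passes its speed limit or range.

ROBOT

A 7-joint arm with a two-finger parallel gripper is mounted at the origin on the work surface. World frame = base frame: x ahead of the robot, y to its left, z up, the work surface at z = 0. Lengths are in m, angles in rad, forces in N, time in s.
With the tool pointing down it reaches from about 0.4 to 0.9 m from the base axis. Payload 5.5 kg.
Tool frame: the origin (TCP) lies midway between the tips of the shut fingers; the grasp point (between the pads) lies 19 mm behind it (manip.grip_depth is the distance from the TCP to the grasp point, in m); z points along the fingers, x is the direction in which the jaws open and shut, and the axes are right-handed (so a half turn about z gives the same grasp; the last joint's range is limited). The gripper opens to 92 mm and grips with 3 to 60 N. Pads are 19 mm wide; open, the fingers measure 130 mm over their backs; the gripper's body (75 mm by 190 mm) begins 47 mm behind the grasp point.
Start: joints at [1.408, 0.501, -0.427, 1.55, 0.221, 1.138, -0.21], TCP at [0.269, -0.592, 0.227] pointing down, gripper open.
Joint ranges: [-2.88, 2.88], [-0.31, 2.03], [-1.54, 1.56], [0.2, 2.42], [-1.41, 4.55], [0.19, 2.02], [-2.57, 2.57]. Speed limits (rad/s): [2.57, 2.57, 3.14, 3.14, 3.14, 3.14, 3.14].

INTERFACE

Orientations are given as a unit quaternion [x, y, z, w].
In Python, from bench import manip, effector, viewer gives the robot as it stands. Calls block until the motion is done:
- manip.move_pose(position, orientation): joint-space move of the TCP to a pose.
- manip.servo_line(position, ori=None, vel=0.15): straight line of the TCP; ori=None keeps the orientation; vel is the mean speed in m/s.
- manip.movej(angles): joint-space move.
- effector.open_jaws() and effector.close(f_grip=None): open the fingers fully, or close them until they stop; f_grip is the grip in N (None keeps the last).
- manip.sleep(seconds).
- manip.solve_ik(position, orientation): joint angles nearest the present ones, or None.
- viewer.get_image(name): name is "side" or "top" or "wrist"; returns the picture (400x640x3 uint8, red, green, blue); there is no depth.
- viewer.get_calibration(name): a dict with "vfov" (degrees; the focal length in pixels is half the picture's height over the tangent of half this angle, whatever the lens; pixels are square), "cx", "cy" (the principal point, pixels), "eye" and "attitude" of the camera in the world. Camera axes: x right, y down, z forward; pixel columns grow to the right and rows downward; lengths in m; the calibration is good to about 2 mm. A picture is of the moment at which its call begins: read the wrist's pose just before it. get_calibration takes no time and is no camera call; for the wrist camera it gives the pose at the moment of the call.
A pose or a line that the arm cannot do raises manip.PlanningError and nothing moves.
- manip.hand_in(): hands the job in, once; it reports no verdict.
Readings, each from a call of its own:
- manip.current_clock(): time.
- manip.current_q(): joint angles.
- manip.current_joint_velocities(): joint speeds.
- manip.current_tau(): joint torques, N m.
- manip.current_tool_pos(): TCP position.
- manip.current_tcp_rot(): TCP orientation.
- manip.current_force(): force on the tool from outside, world axes, zero at the start.
- manip.current_wrist_torque(): the same for the moment, N m.
- manip.current_finger_gap(): finger opening in m.
Only numpy, scipy, OpenCV 4.12 (cv2) and the standard library are available. Lean on these libraries where they do the work, as an engineer would, in place of code of your own. Each camera call takes 0.05 s, during which the arm holds its last target.

## Working session

There is one attempt and no reset: what is moved stays moved. The work goes in short steps, each a Python script; the robot and the scene stay as the last script left them, time stands still between calls to the robot, and variables do not carry over. Pictures are saved under pics/ and viewed, and the job is handed in when it is done.

```bash
ls; mkdir -p pics
python3 - <<'E'
from bench import manip, effector, viewer
import cv2
for n in ("side","top","wrist"):
    c=viewer.get_calibration(n); print(n,c)
    cv2.imwrite(f"pics/{n}0.png",viewer.get_image(n)[:,:,::-1])
print(manip.current_clock(),manip.current_tcp_rot(),manip.grip_depth, manip.current_force())
E
```

```text
pics
side {'vfov': 57.33562479253056, 'cx': 317.1540896534373, 'cy': 205.62342400314103, 'eye': array([ 0.44082266, -0.84831588,  0.61712327]), 'attitude': array([ 0.87763907, -0.06462815,  0.03547801, -0.47361817])}
top {'vfov': 46.98946090177704, 'cx': 316.0294723548861, 'cy': 203.93227919761264, 'eye': array([ 0.34929553, -0.05293629,  1.17967134]), 'attitude': array([ 0.70678279, -0.69859081,  0.08017329, -0.07746744])}
wrist {'vfov': 65.60898428934712, 'cx': 319.9616252549257, 'cy': 199.18391816313752, 'eye': array([ 0.34024633, -0.55846722,  0.38413754]), 'attitude': array([ 0.83157991, -0.53600693, -0.07919953,  0.1220609 ])}
0.15 [ 8.40560633e-01 -5.41716928e-01 -6.41360263e-04 -4.26165976e-04] 0.0188 [-1.61896055 -0.72062141  0.19342348]
```

View pics/top0.png

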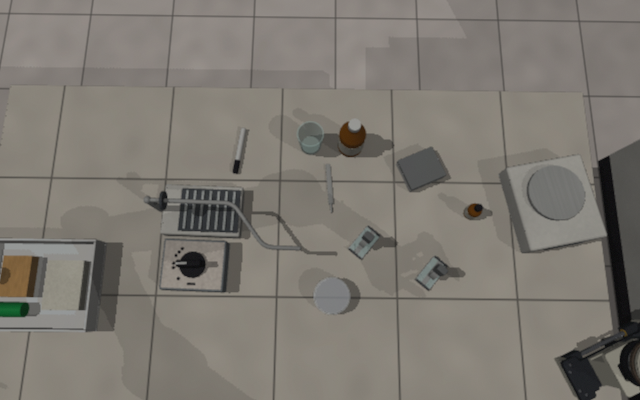

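View pics/side0.png

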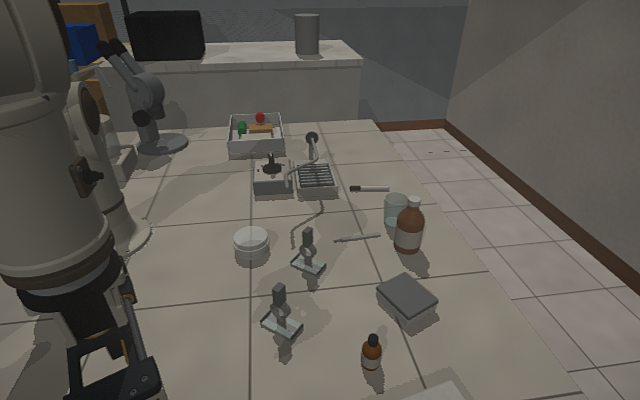

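View pics/wrist0.png

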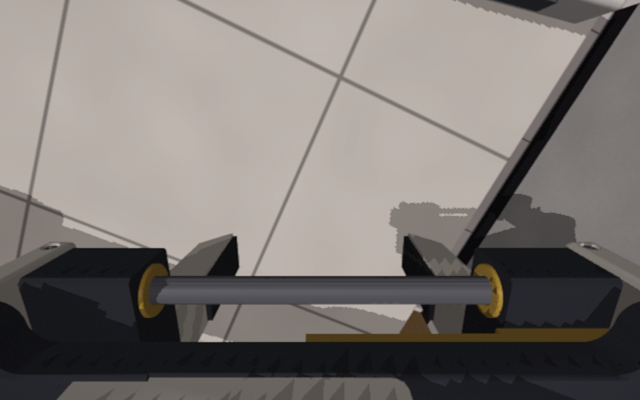

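```bash
cat > h.py <<'E'
import numpy as np, cv2
from scipy.spatial.transform import Rotation as R
from bench import manip, effector, viewer
def cam(n):
    c=viewer.get_calibration(n); f=200/np.tan(np.radians(c['vfov']/2))
    return f,c['cx'],c['cy'],np.array(c['eye']),R.from_quat(c['attitude']).as_matrix()
def unproj(C,uv,z):
    f,cx,cy,e,A=C
    d=A@np.array([(uv[0]-cx)/f,(uv[1]-cy)/f,1]); return e+d*(z-e[2])/d[2]
def proj(C,p):
    f,cx,cy,e,A=C; q=A.T@(np.array(p)-e); return np.array([cx+f*q[0]/q[2],cy+f*q[1]/q[2]])
def crop(img,x0,y0,x1,y1,s,fn):
    im=cv2.resize(img[y0:y1,x0:x1,::-1],None,fx=s,fy=s,interpolation=cv2.INTER_CUBIC); cv2.imwrite(fn,im)
E
python3 - <<'E'
from h import *
C=cam('top'); print(C[4])
img=cv2.imread('pics/top0.png')[:,:,::-1]
crop(img,140,170,300,310,5,'pics/t1.png'); crop(img,290,190,470,320,4,'pics/t2.png')
print(unproj(C,(192,264),0.098),unproj(C,(432,273),0),unproj(C,(365,242),0))
E
```

```text
[[ 0.01108624 -0.97508229  0.22156629]
 [-0.99992557 -0.01193934 -0.00251133]
 [ 0.00509411 -0.22152196 -0.97514208]]
[0.44748882 0.23268351 0.098     ] [ 0.44063852 -0.35320759  0.        ] [ 0.5180817  -0.18354046  0.        ]
```

View pics/t1.png

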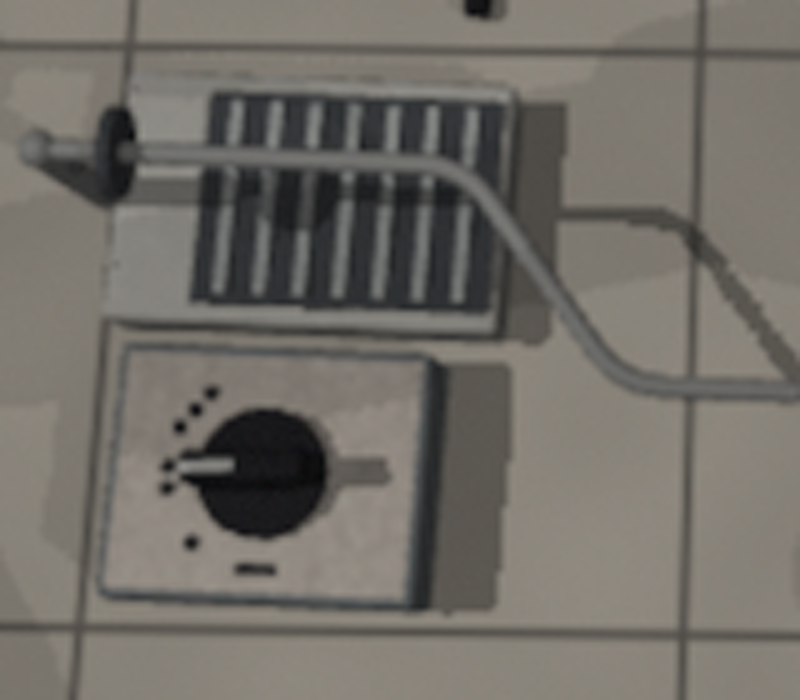

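View pics/t2.png

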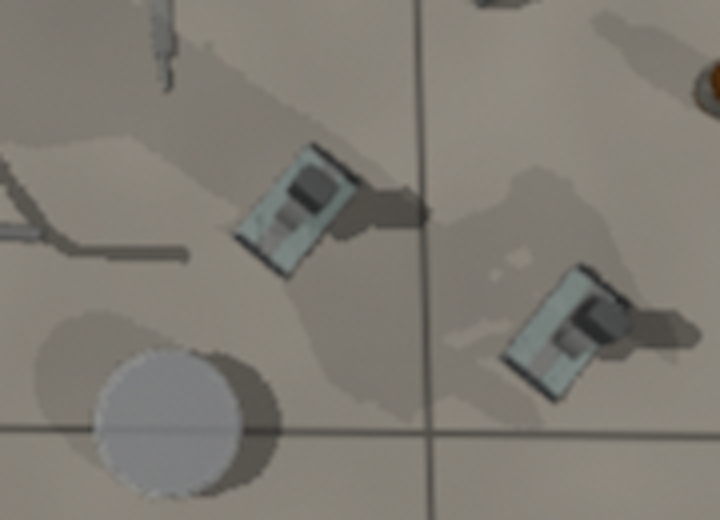

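```bash
cat >> h.py <<'E'
from scipy.optimize import least_squares
def D2W(d,p):
    c,s=np.cos(d[2]),np.sin(d[2]); p=np.atleast_2d(np.array(p,float))
    return np.stack([d[0]+c*p[:,0]-s*p[:,1], d[1]+s*p[:,0]+c*p[:,1], p[:,2]],1)
def railpts():
    P=[np.array(a,float) for a in [(-.05,-.17),(-.05,-.09),(.05,-.01),(.05,.19)]]
    out=[P[0]]
    for i in (1,2):
        a=(P[i]-P[i-1]);a/=np.linalg.norm(a); b=P[i+1]-P[i]; b/=np.linalg.norm(b)
        th=np.arccos(a@b); t=.04*np.tan(th/2); s=P[i]-a*t; n=b-(a@b)*a; n/=np.linalg.norm(n); c=s+n*.04
        for k in np.linspace(0,th,9): out.append(c-n*.04*np.cos(k)+a*.04*np.sin(k))
    out.append(P[3]); return np.c_[np.array(out),np.full(len(out),.13)]
E
python3 - <<'E'
from h import *
C=cam('top')
S=[((-27,168,51),(130,347)),((-27,12,51),(430,358)),((-153,168,51),(100,595)),((-153,12,51),(408,603)),
((115,185,41),(133,75)),((115,-15,41),(513,92)),((-15,-15,41),(496,333)),((-15,185,41),(107,318)),((-90,90,98),(258,470))]
M=np.array([s[0] for s in S])/1000.; U=np.array([(140-.4+s[1][0]/5,170-.4+s[1][1]/5) for s in S])
f=lambda d:(np.array([proj(C,p) for p in D2W(d,M)])-U).ravel()
r=least_squares(f,[.53,.14,0],loss='soft_l1'); d=r.x; print(d,f(d).reshape(-1,2).round(2))
for n in('top','side'):
    C=cam(n); img=cv2.imread(f'pics/{n}0.png'); s=3
    big=cv2.resize(img,None,fx=s,fy=s,interpolation=cv2.INTER_CUBIC)
    pts=np.array([proj(C,p) for p in D2W(d,railpts())])
    cv2.polylines(big,[((pts+.5)*s).astype(int)],False,(0,0,255),1)
    for p in D2W(d,M): cv2.circle(big,tuple(((proj(C,p)+.5)*s).astype(int)),3,(0,255,0),1)
    x0,y0=((pts.min(0)-20)*s).astype(int); cv2.imwrite(f'pics/ov_{n}.png',big[y0:y0+400,x0:x0+600])
np.save('d.npy',d)
E
```

```text
[ 0.53680692  0.14793023 -0.02725453] [[-0.78 -0.8 ]
 [ 2.3  -0.55]
 [-0.59  1.43]
 [ 2.47  2.36]
 [-0.61 -1.05]
 [ 1.43 -1.46]
 [ 1.02  0.67]
 [-1.17  0.57]
 [-2.42 -0.41]]
```

View pics/ov_top.png

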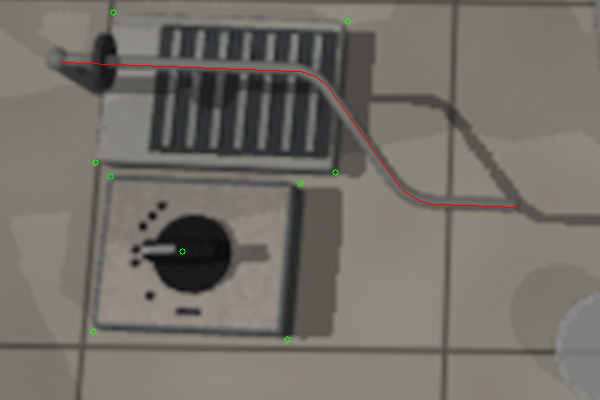

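View pics/ov_side.png

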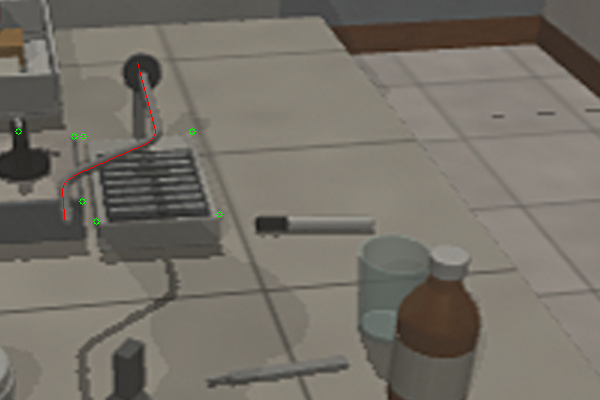

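```bash
cat >> h.py <<'E'
def Q(a): return (R.from_euler('z',a)*R.from_euler('x',np.pi)).as_quat()
def shot(name,fn):
    C=cam(name); im=viewer.get_image(name); cv2.imwrite(fn,im[:,:,::-1]); np.save(fn+'.npy',np.array([*C[:3],*C[3],*C[4].ravel()])); return C,im
def loadC(fn):
    v=np.load(fn+'.npy'); return v[0],v[1],v[2],v[3:6],v[6:].reshape(3,3)
E
python3 - <<'E'
from h import *
for a in (0,np.pi,-np.pi/2,np.pi/2):
    print(a,manip.solve_ik([.5,.03,.36],Q(a)),manip.solve_ik([.447,.235,.1],Q(a)))
manip.move_pose([.5,.03,.36],Q(0)); print(manip.current_clock(),manip.current_tool_pos())
shot('wrist','pics/w1.png')
E
```

```text
0 [ 1.0430478   0.40509108 -1.46975335  1.72031271  0.40969044  1.39365728
 -0.49425069] [ 0.30328543  0.65496403 -1.08297047  1.99990344  0.72907364  0.94025393
 -1.16260015]
3.141592653589793 None [ 0.41511003  0.83126405 -1.30237434  1.99743642  0.92891006  1.09588795
  1.82440559]
-1.5707963267948966 [ 0.90290967  0.24125981 -1.18163511  1.72244619  0.22951394  1.3322348
 -1.89424881] [ 0.08995986  0.50453776 -0.77122488  2.00547357  0.4794805   0.81888103
 -2.52712178]
1.5707963267948966 [ 0.91884936  0.25078093 -1.20624232  1.72217077  0.24076554  1.33507392
  1.23683597] [ 0.41511003  0.83126405 -1.30237434  1.99743642  0.92891006  1.09588795
  0.25360926]
2.5583 [0.50022455 0.02875146 0.35969361]
```

View pics/w1.png

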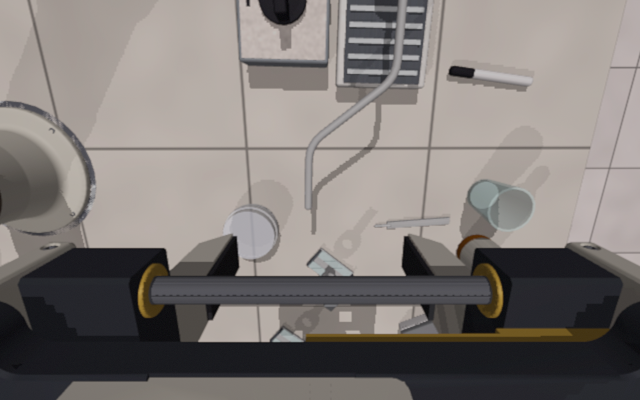

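Run:
```python
from h import *
manip.move_pose([.5,.12,.36],Q(0)); print(manip.current_clock(),manip.current_tool_pos(),manip.current_q())
shot('wrist','pics/w2.png')
d=np.load('d.npy')
for fn in('w1','w2'):
    C=loadC(f'pics/{fn}.png'); img=cv2.imread(f'pics/{fn}.png'); s=3
    big=cv2.resize(img,None,fx=s,fy=s,interpolation=cv2.INTER_CUBIC)
    pts=np.array([proj(C,p) for p in D2W(d,railpts())])
    cv2.polylines(big,[((pts+.5)*s).astype(int)],False,(0,0,255),1)
    cv2.imwrite(f'pics/{fn}o.png',big[0:690,600:1400] if fn=='w1' else cv2.resize(big[0:900,550:1350],None,fx=.66,fy=.66))
```

```text
3.0583 [0.49980771 0.1210629  0.36005271] [ 0.80444103  0.40621183 -1.40472258  1.6917543   0.40730573  1.39420525
 -0.65908271]
```

View pics/w1o.png

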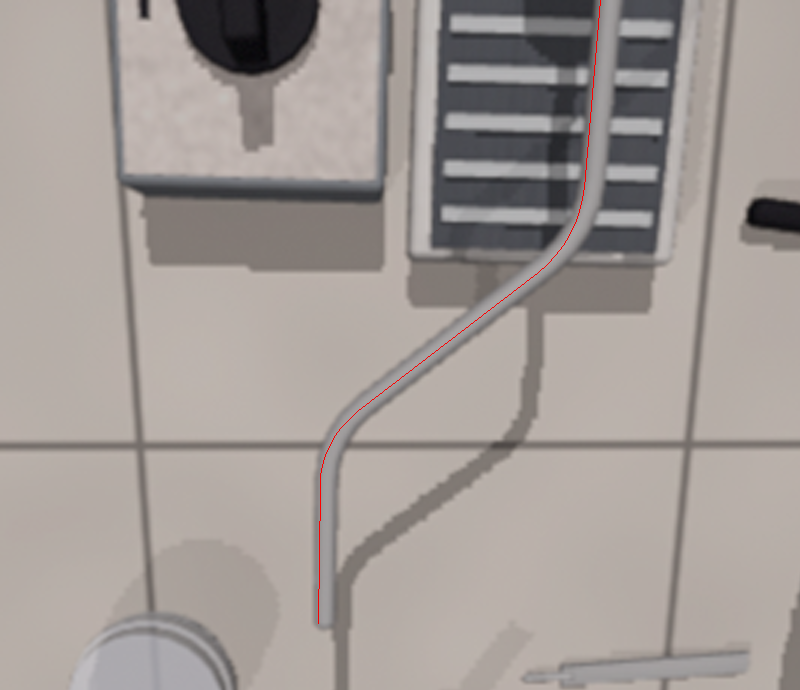

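View pics/w2.png

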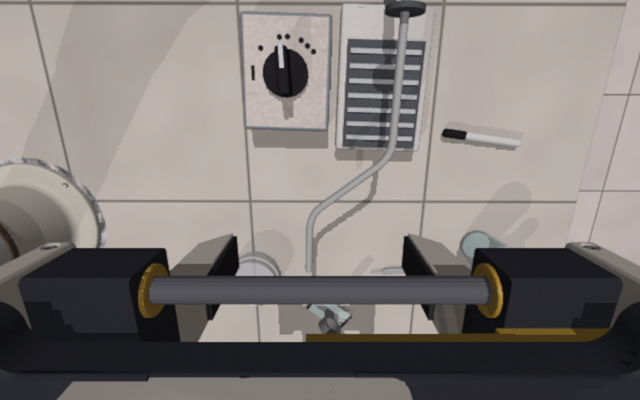

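Run:
```python
import cv2
a=cv2.imread('pics/w1.png'); b=cv2.imread('pics/w2.png')
def g(im,x0,y0,x1,y1,s,fn):
    o=cv2.resize(im[y0:y1,x0:x1],None,fx=s,fy=s,interpolation=cv2.INTER_CUBIC)
    for x in range(x0,x1,10): cv2.line(o,((x-x0)*s,0),((x-x0)*s,6 if x%50 else 14),(0,0,255),1)
    for y in range(y0,y1,10): cv2.line(o,(0,(y-y0)*s),(6 if y%50 else 14,(y-y0)*s),(0,0,255),1)
    cv2.imwrite(fn,o)
g(a,290,130,390,220,6,'pics/c1.png'); g(b,230,0,440,160,4 if 0 else 3,'pics/c2.png'); g(b,290,140,410,270,5 if 0 else 4,'pics/c3.png')
```

```text
(no output)
```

View pics/c1.png

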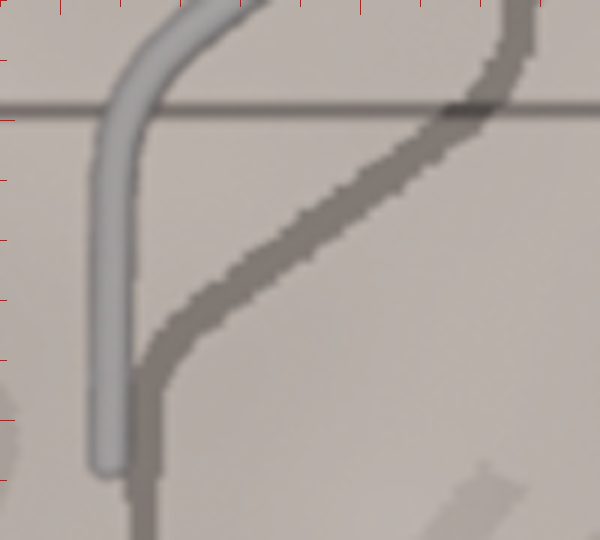

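View pics/c2.png

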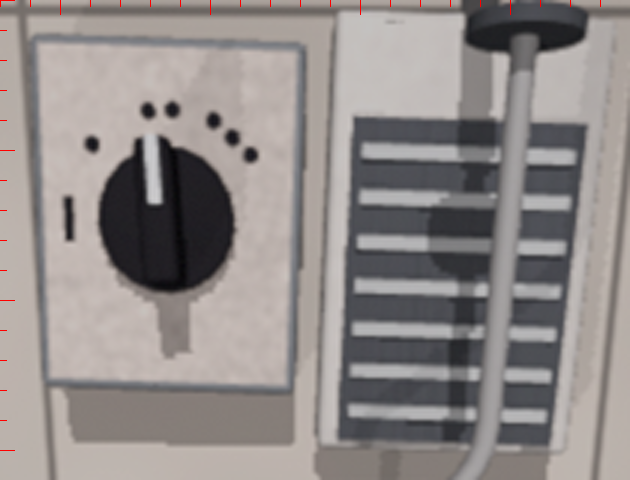

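View pics/c3.png

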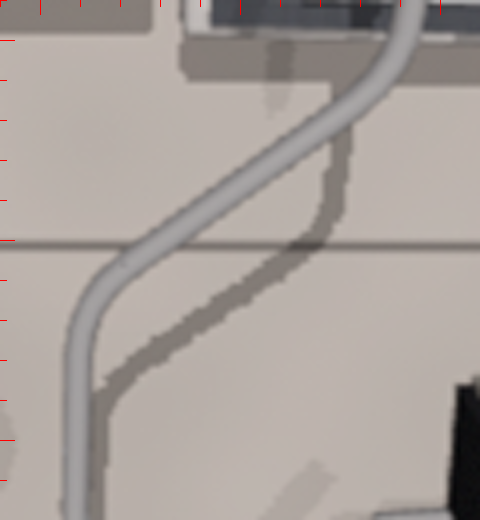

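Run:
```python
from h import *
C1=loadC('pics/w1.png');C2=loadC('pics/w2.png')
o=-.4
def s1(x,y):return (290+x/6+o,130+y/6+o)
def s2(x,y):return (230+x/3+o,0+y/3+o)
def s3(x,y):return (290+x/4+o,140+y/4+o)
L=[(C1,s1(111,300),0),(C1,s1(107,450),0),(C2,s3(78,400),0),(C2,s3(75,500),0),(C2,s3(240,186),1),(C2,s3(160,242),1),(C2,s2(519,100),2),(C2,s2(510,200),2),(C2,s2(501,300),2)]
seg=[((-.05,-.17,.13),(-.05,-.108,.13)),((-.036,-.079,.13),(.036,-.021,.13)),((.05,.01,.13),(.05,.15,.13))]
P=[(C1,s1(107,479),(-.05,-.175,.13)),(C2,s2(167,219),(-.09,.09,.06)),(C2,s2(33,38),(-.153,.168,.051)),(C2,s2(303,45),(-.027,.168,.051)),(C2,s2(293,390),(-.027,.012,.051)),(C2,s2(47,383),(-.153,.012,.051))]
def f(d):
    r=[]
    for C,u,k in L:
        a,b=[proj(C,p) for p in D2W(d,seg[k])]; t=(b-a)/np.linalg.norm(b-a); w=np.array(u)-a; r.append(t[0]*w[1]-t[1]*w[0])
    for C,u,p in P: r+=list(.7*(proj(C,D2W(d,p)[0])-u))
    return np.array(r)
r=least_squares(f,np.load('d.npy'),loss='soft_l1'); print(r.x, f(r.x).round(2)); np.save('d.npy',r.x)
d=r.x
print('knob',D2W(d,(-.09,.09,.084)),'tip',D2W(d,(-.05,-.17,.13)),'stop',D2W(d,(.05,.15,.13)))
C=C2; a=unproj(C2,s2(150,137),.098); b=unproj(C2,s2(167,285),.098); print('ptr',a,b,np.arctan2(*(a-b)[1::-1]))
```

```text
[ 0.53999562  0.14995855 -0.03051643] [ 0.04 -0.2   0.14  0.    0.01 -0.24 -0.29  0.01  0.3   0.08  0.03 -0.12
  0.33 -1.57 -2.3   1.8  -1.47  0.81  1.63 -1.63  1.27]
knob [[0.45278358 0.2426627  0.084     ]] tip [[ 0.48483192 -0.01843671  0.13      ]] stop [[0.5945491  0.29836313 0.13      ]]
ptr [0.4509498  0.27096449 0.098     ] [0.45618866 0.21340339 0.098     ] 1.6615602974878445
```

```bash
cat >> h.py <<'E'
def turn(pos,a0,a1,step=.12):
    n=int(np.ceil(abs(a1-a0)/step))
    for a in np.linspace(a0,a1,n+1)[1:]: manip.move_pose(pos,Q(a))
d=np.load('d.npy')
def st(): print(round(manip.current_clock(),2),np.round(manip.current_tool_pos(),4),'F',np.round(manip.current_force(),1),'T',np.round(manip.current_wrist_torque(),2),'gap',round(manip.current_finger_gap(),4))
E
python3 - <<'E'
from h import *
k=D2W(d,(-.09,.09,.084))[0]; a0=np.pi-1.5+d[2]-np.pi/2
manip.move_pose([k[0],k[1],.2],Q(a0)); 
p=[k[0],k[1],.0665]; manip.servo_line(p,vel=.12); st()
effector.close(20); st()
manip.sleep(.1)
turn(p,a0,a0+1.5); st()
print(manip.current_q())
E
```

```text
5.22 [0.4533 0.2431 0.0672] F [-0.3 -0.1  0.5] T [ 0.03 -0.08 -0.01] gap 0.0914
6.38 [0.4513 0.2427 0.0664] F [-4.6 -1.4  5.4] T [-0.1   1.01 -0.01] gap 0.016
9.72 [0.451  0.2424 0.0664] F [-6.  -3.4  7.3] T [-0.4   1.26  0.02] gap 0.016
[ 0.37496071  0.90514839 -1.26874428  1.99434352  1.01176084  1.0864438
  0.16996371]
```

Run:
```python
from h import *
effector.open_jaws(); st()
p=manip.current_tool_pos(); manip.servo_line([p[0],p[1],.2],vel=.25); st()
C=shot('top','pics/t3.png'); crop(C[1],140,170,300,310,4,'pics/t3c.png')
manip.move_pose([.50,-.10,.3],Q(0)); C,im=shot('wrist','pics/w3.png'); st()
print(viewer.get_calibration('wrist')['eye'])
```

```text
10.99 [0.4528 0.2427 0.0665] F [ 0.7  0.2 -0.4] T [ 0.12 -0.14  0.  ] gap 0.092
11.68 [0.4526 0.2418 0.199 ] F [0.1 0.3 0.2] T [ 0.08 -0.13 -0.02] gap 0.0916
13.12 [ 0.4998 -0.0982  0.2996] F [ 0.6  0.2 -0.4] T [ 0.07 -0.08 -0.06] gap 0.0914
[ 0.50067931 -0.01942041  0.4580343 ]
```

View pics/t3c.png

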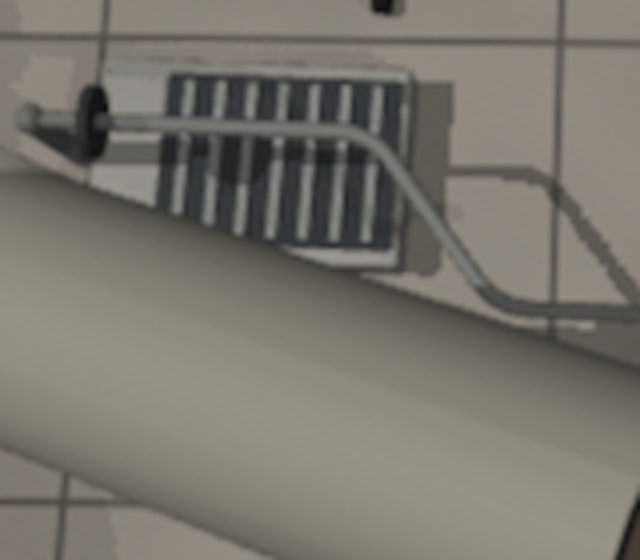

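View pics/w3.png

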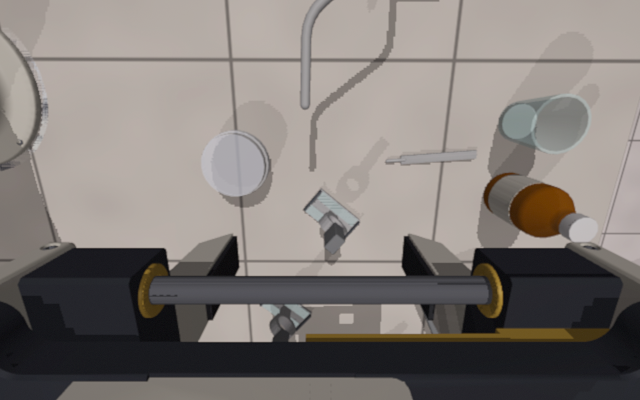

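Run:
```python
from h import *
for p in ([.48,-.40,.3],[.48,-.37,.32]):
    try: manip.move_pose(p,Q(0)); break
    except manip.PlanningError as e: print(e)
C,im=shot('wrist','pics/w4.png'); st()
C=shot('top','pics/t4.png'); crop(C[1],140,170,300,310,4,'pics/t4c.png')
```

```text
14.32 [ 0.4813 -0.3972  0.3006] F [ 0.4  0.3 -0.4] T [ 0.   -0.14 -0.02] gap 0.0919
```

View pics/t4.png

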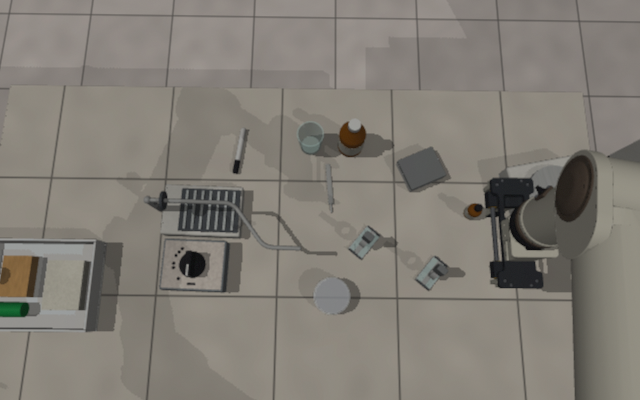

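View pics/w4.png

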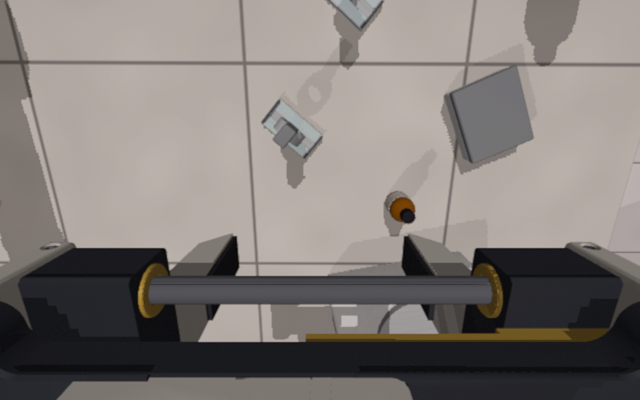

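```bash
cat >> h.py <<'E'
def g(fn,x0,y0,x1,y1,s,out):
    im=cv2.imread(fn); o=cv2.resize(im[y0:y1,x0:x1],None,fx=s,fy=s,interpolation=cv2.INTER_CUBIC)
    for x in range(x0,x1,10): cv2.line(o,((x-x0)*s,0),((x-x0)*s,6 if x%50 else 14),(0,0,255),1)
    for y in range(y0,y1,10): cv2.line(o,(0,(y-y0)*s),(6 if y%50 else 14,(y-y0)*s),(0,0,255),1)
    cv2.imwrite(out,o)
E
python3 - <<'E'
from h import *
g('pics/w3.png',290,180,370,260,8,'pics/c5.png'); g('pics/w4.png',250,85,335,165,8,'pics/c6.png')
E
```

```text
(no output)
```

View pics/c5.png

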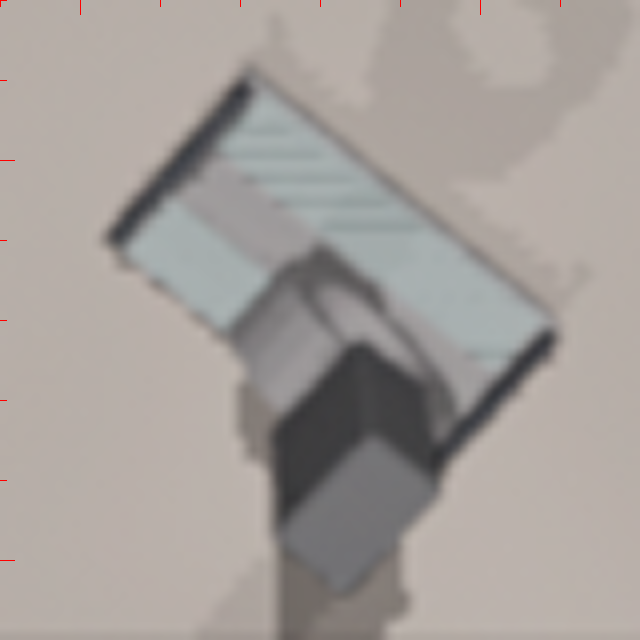

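View pics/c6.png

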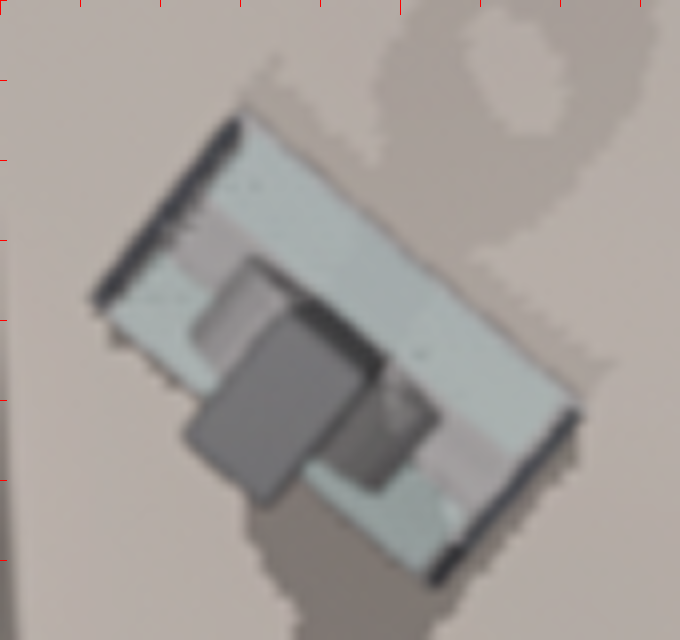

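```bash
cat >> h.py <<'E'
def fitc(C,x0,y0,s,foot,tab,zf=.008):
    M=[];U=[]
    for pts,hx,hy,z in((foot,.022,.04,zf),(tab,.012,.008,.112)):
        for (sx,sy),u in zip(((1,1),(-1,1),(1,-1),(-1,-1)),pts):
            if u is None: continue
            M.append((sx*hx,sy*hy,z)); U.append((x0+u[0]/s-.45,y0+u[1]/s-.45))
    f=lambda q:(np.array([proj(C,p) for p in D2W(q,M)])-U).ravel()
    g0=unproj(C,U[0],0)
    r=least_squares(f,[g0[0],g0[1],.8]); print(r.x.round(4),f(r.x).round(1)); return r.x
E
python3 - <<'E'
from h import *
fitc(loadC('pics/w3.png'),290,180,8,[(248,72),(108,240),(555,325),None],[(372,432),(280,530),(440,487),(345,597)])
fitc(loadC('pics/w4.png'),250,85,8,[(240,112),(97,302),(578,405),(435,582)],[(295,312),(185,437),(380,370),(270,505)])
E
```

```text
[ 0.5185 -0.1801  0.8741] [ 0.1 -0.4 -0.9 -0.1  1.3  0.2 -0.2 -0.8 -1.6  0.9  1.2  0.2  0.2  0.2]
[ 0.4433 -0.3498  0.8746] [ 0.2 -1.3 -1.1  0.   2.1 -0.   0.5  1.3 -0.9 -1.5 -0.6 -0.  -0.   0.9
  0.2  0.9]
```

```bash
cat >> h.py <<'E'
def railpose(x,y,th):  # dryer-frame eye pos (mm), travel heading offset th(rad, right turn positive)
    p=D2W(d,(x/1000,y/1000,.13))[0]; return p, d[2]-th
E
python3 - <<'E'
from h import *
c=[.5185,-.1801,.8741]; a=c[2]-np.pi/2
manip.move_pose([c[0],c[1],.2],Q(a)); manip.servo_line([c[0],c[1],.08],vel=.15); st()
effector.close(30); st()
manip.servo_line([c[0],c[1],.162],vel=.1); st()
p,b=railpose(-50,-220,0)
manip.servo_line([p[0],p[1],.160],Q(b),vel=.08); st(); print(p,b)
for n in('side','top','wrist'): shot(n,f'pics/{n}5.png')
g('pics/side5.png',240,150,360,260,6,'pics/s5c.png'); g('pics/top5.png',240,200,360,300,6,'pics/t5c.png')
E
```

```text
16.3 [ 0.5193 -0.1802  0.0808] F [0.5 0.1 0.1] T [-0.01 -0.05 -0.09] gap 0.0919
17.46 [ 0.5185 -0.1801  0.0799] F [ 0.5 -0.2 -0.6] T [-0.02 -0.08  0.03] gap 0.0156
18.43 [ 0.5179 -0.1803  0.1614] F [ 1.   0.2 -2.4] T [-0.03 -0.01  0.  ] gap 0.0158
20.04 [ 0.4835 -0.0689  0.16  ] F [-0.8 -0.6 -2.4] T [-0.04 -0.07  0.  ] gap 0.0157
[ 0.48330633 -0.06841343  0.13      ] -0.030516429454416703
```

View pics/s5c.png

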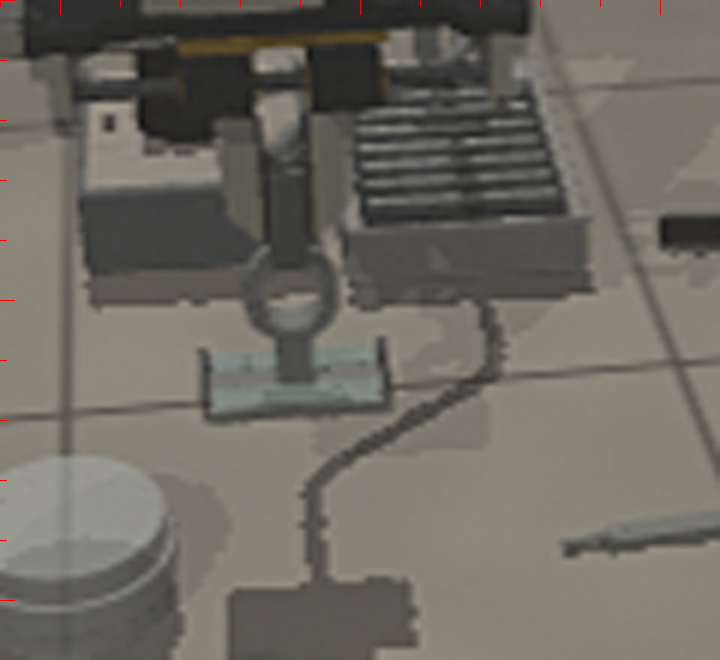

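View pics/t5c.png

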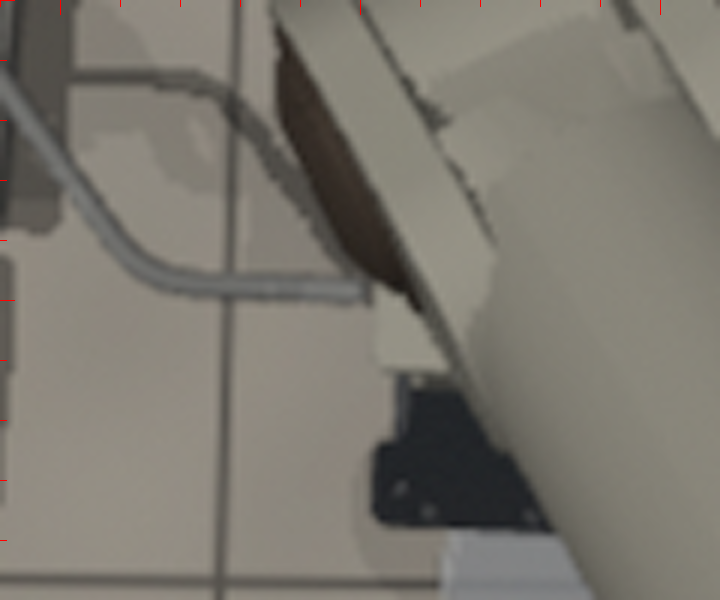

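View pics/wrist5.png

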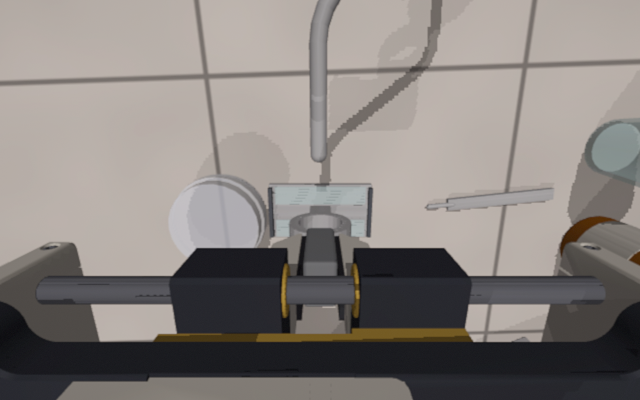

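```bash
cat >> h.py <<'E'
def ds(p): # dense path sample headings: list of (xy,th)
    rp=railpts(); t=np.diff(rp[:,:2],axis=0); return rp
def thread(z=.160,yend=.120):
    rp=railpts()[:,:2]; n=len(rp)  # 0 tip,1..9 bend1,10..18 bend2,19 post
    th51=np.arctan2(.1,.08)
    wp=[]
    for k in range(9): wp.append((rp[1+k],th51*k/8))
    for k in range(9): wp.append((rp[10+k],th51*(1-k/8)))
    wp.append((np.array([.05,yend]),0))
    wp=[w for i,w in enumerate(wp) if not(i<18 and (i%9) in(1,3,5,7))]
    for i,(p,th) in enumerate(wp):
        q=D2W(d,(p[0],p[1],z))[0]; L=np.linalg.norm(q-manip.current_tool_pos())
        manip.servo_line(q,Q(d[2]-th),vel=.06 if L>.02 else .04)
        F=manip.current_force(); print(i,np.round(p,3),round(th,2),'F',np.round(F,1),round(manip.current_clock(),1))
        if np.linalg.norm(F)>15: print('STOP');return False
    return True
E
python3 - <<'E'
from h import *
print(proj(loadC('pics/side5.png'),[.4833,-.0684,.1305]))
p,b=railpose(-50,-160,0)
manip.servo_line([p[0],p[1],.159],Q(b),vel=.05); st()
shot('side','pics/side6.png'); g('pics/side6.png',240,150,360,250,6,'pics/s6c.png'); shot('wrist','pics/w6.png')
E
```

```text
[287.96540492 197.59746933]
21.54 [ 0.4851 -0.0089  0.1589] F [ 0.4  0.2 -1.1] T [-0.05 -0.11 -0.03] gap 0.0155
```

View pics/s6c.png

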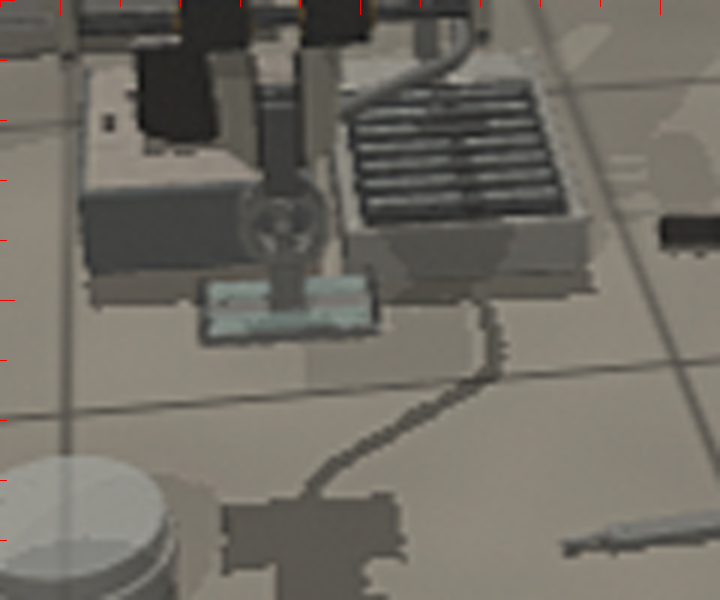

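View pics/w6.png

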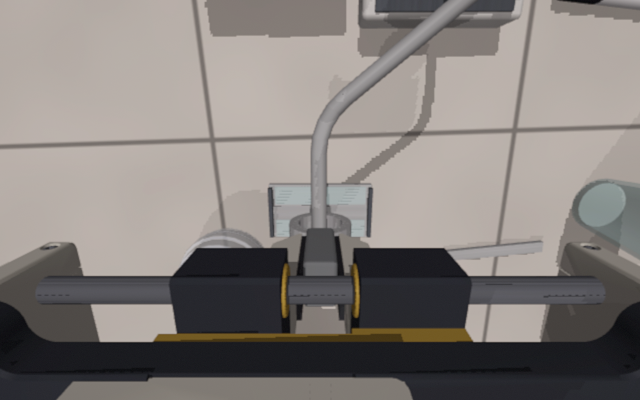

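Run:
```python
from h import *
print(thread()); st(); print(manip.current_q())
shot('wrist','pics/w7.png');shot('side','pics/side7.png'); g('pics/side7.png',250,110,370,210,6,'pics/s7c.png')
```

```text
0 [-0.05  -0.109] 0.0 F [-0.1  0.7 -2.3] 22.6
1 [-0.049 -0.1  ] 0.22 F [-0.2 -0.5 -1.7] 23.0
2 [-0.046 -0.092] 0.45 F [-0.2  0.2 -2.5] 23.4
3 [-0.041 -0.084] 0.67 F [ 0.3 -0.2 -1.4] 23.8
4 [-0.035 -0.078] 0.9 F [-0.   0.5 -3. ] 24.1
5 [ 0.035 -0.022] 0.9 F [-0.3 -1.  -2.7] 25.8
6 [ 0.041 -0.016] 0.67 F [-0.3 -0.2 -2.7] 26.2
7 [ 0.046 -0.008] 0.45 F [-0.3  0.3 -2.9] 26.5
8 [0.049 0.   ] 0.22 F [-0.4 -0.5 -2. ] 26.9
9 [0.05  0.009] 0.0 F [-0.1 -0.1 -2.1] 27.3
10 [0.05 0.12] 0 F [-0.8 -0.2 -2.5] 29.3
True
29.28 [0.5938 0.2679 0.16  ] F [-0.8 -0.2 -2.5] T [-0.   -0.06  0.01] gap 0.0159
[ 0.21944079  0.79417358 -1.06403921  1.59200884  0.73268727  1.20166078
 -1.02654251]
```

View pics/w7.png

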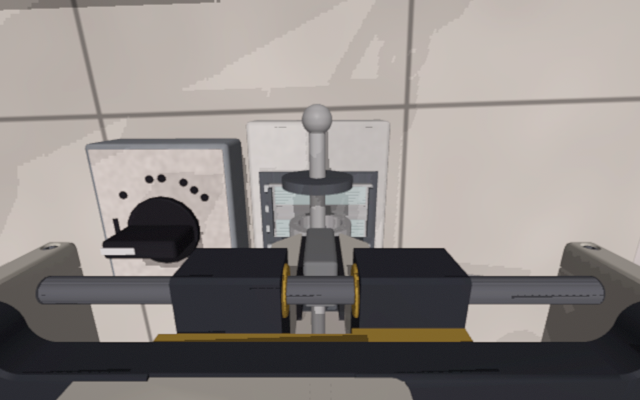

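View pics/s7c.png

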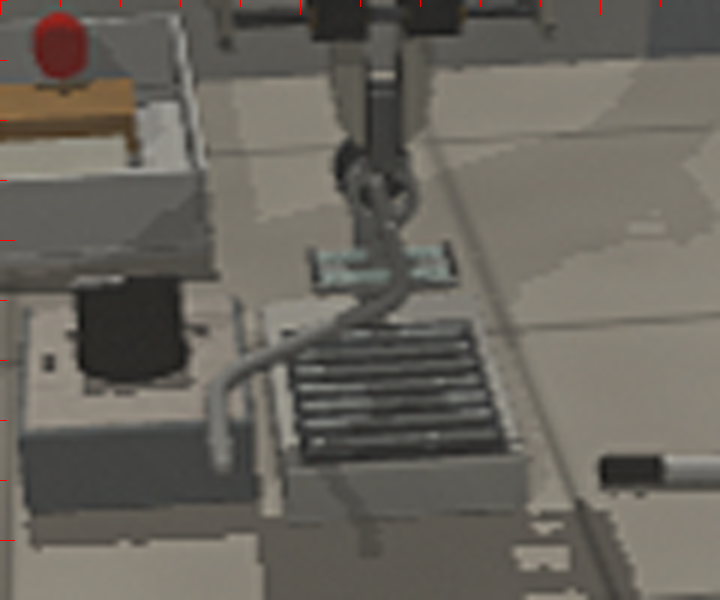

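Run:
```python
from h import *
yy=.134
while yy<.147:
    q=D2W(d,(.05,yy,.158))[0]; manip.servo_line(q,Q(d[2]),vel=.03); manip.sleep(.15); F=np.mean([manip.current_force() for _ in range(5)],0)
    print(round(yy,4),F.round(1))
    if F[1]<-3: break
    yy+=.001
st()
```

```text
0.134 [ 0.3 -0.2 -2.3]
0.135 [ 0.9  0.5 -2.6]
0.136 [ 0.4 -0.4 -1.8]
0.137 [ 0.  -0.2 -2.3]
0.138 [-0.5 -0.4 -2.9]
0.139 [-0.3 -0.1 -1.5]
0.14 [-0.3 -1.3 -2.4]
0.141 [-0.5 -4.8  0.4]
32.96 [0.5944 0.2881 0.1579] F [-0.5 -4.8  0.4] T [-1.16  0.08 -0.01] gap 0.0159
```

Run:
```python
from h import *
for z in (.156,.154,.1525,.1515,.1505,.1495):
    q=D2W(d,(.05,.1405,z))[0]; manip.servo_line(q,Q(d[2]),vel=.02); manip.sleep(.1)
    F=np.mean([manip.current_force() for _ in range(5)],0); print(z,F.round(1), manip.current_tool_pos()[2])
    if F[2]>1: break
st()
shot('wrist','pics/w8.png')
```

```text
0.156 [ 1.7 -4.7 -1.8] 0.15574373974536296
0.154 [-0.4 -5.  -2.2] 0.15383790945900713
0.1525 [ 0.9 -4.5 -1.4] 0.15244999174022347
0.1515 [ 0.6 -5.6 -1.3] 0.15155320171939207
0.1505 [-0.7 -5.3  2.9] 0.1510089147981599
34.71 [0.5946 0.2882 0.151 ] F [-0.7 -5.3  2.9] T [-1.45  0.02 -0.01] gap 0.0161
```

View pics/w8.png

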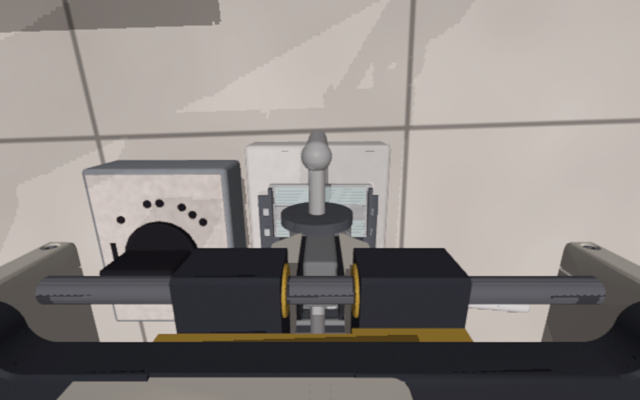

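Run:
```python
from h import *
q=D2W(d,(.05,.1402,.151))[0]; manip.servo_line(q,Q(d[2]),vel=.02)
effector.open_jaws(); st()
p=manip.current_tool_pos(); manip.servo_line([p[0],p[1],.26],vel=.15); st()
shot('wrist','pics/w9.png')
q=D2W(d,(.05,.0,.30))[0]; manip.servo_line(q,vel=.2); shot('wrist','pics/w10.png'); shot('side','pics/side10.png'); g('pics/side10.png',250,110,370,210,6,'pics/s10c.png'); st()
```

```text
36.27 [0.5943 0.2886 0.151 ] F [ 0.6 -0.4 -0.1] T [-0.06 -0.05  0.  ] gap 0.0921
37.15 [0.594 0.288 0.259] F [ 0.1 -1.4 -0.2] T [-0.04 -0.11 -0.01] gap 0.0917
38.17 [0.5893 0.1502 0.2997] F [0.  0.4 0.7] T [-0.08 -0.1   0.01] gap 0.0918
```

View pics/w10.png

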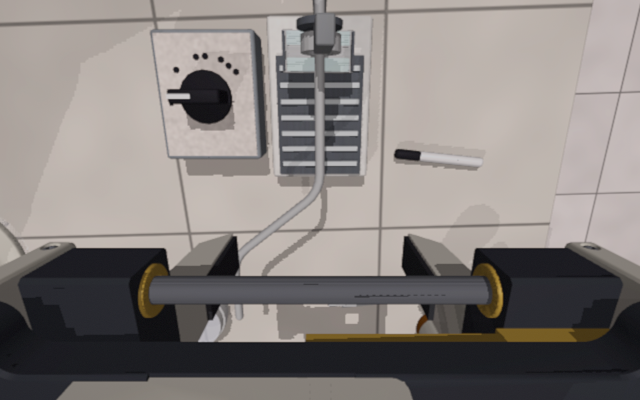

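View pics/s10c.png

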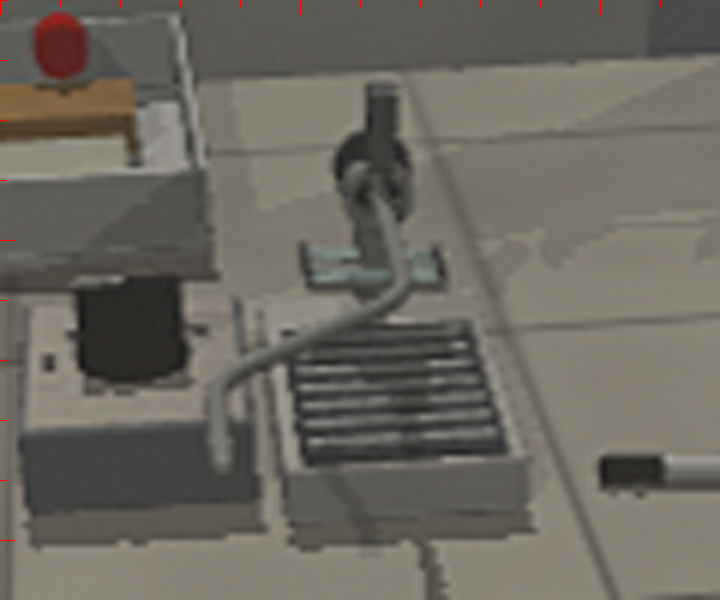

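Run:
```python
from h import *
g('pics/w10.png',265,5,375,75,7,'pics/c10.png'); 
manip.move_pose([.48,-.40,.3],Q(0)); shot('wrist','pics/w11.png'); shot('top','pics/t11.png'); g('pics/w11.png',250,85,335,165,8,'pics/c11.png'); g('pics/t11.png',140,170,220,250,8,'pics/t11c.png');st()
```

```text
40.29 [ 0.4809 -0.3986  0.3002] F [1.1 0.2 0.7] T [-0.03 -0.08  0.02] gap 0.0918
```

View pics/c10.png

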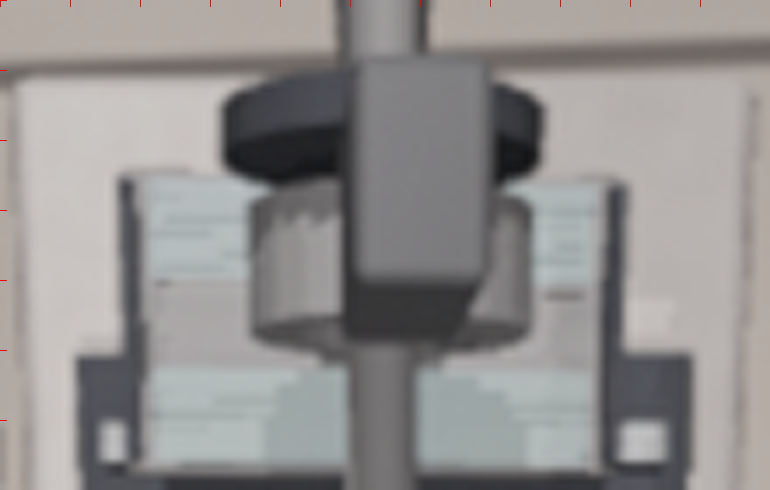

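View pics/c11.png

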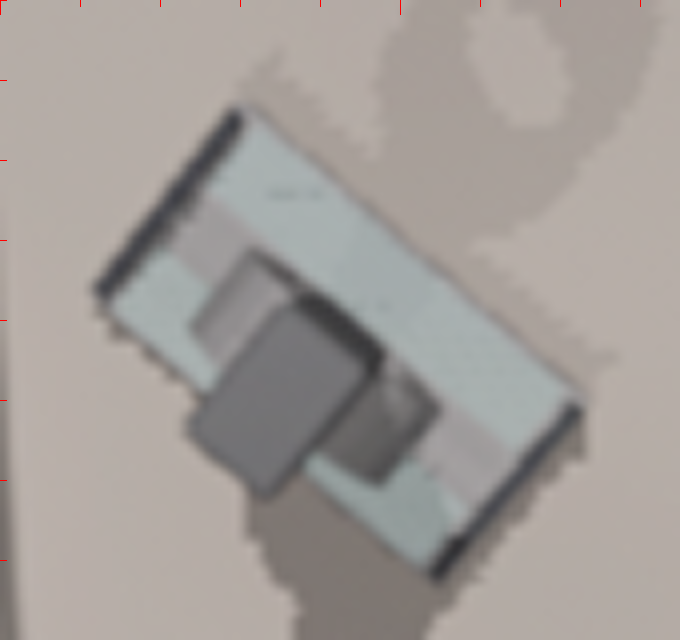

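View pics/t11c.png

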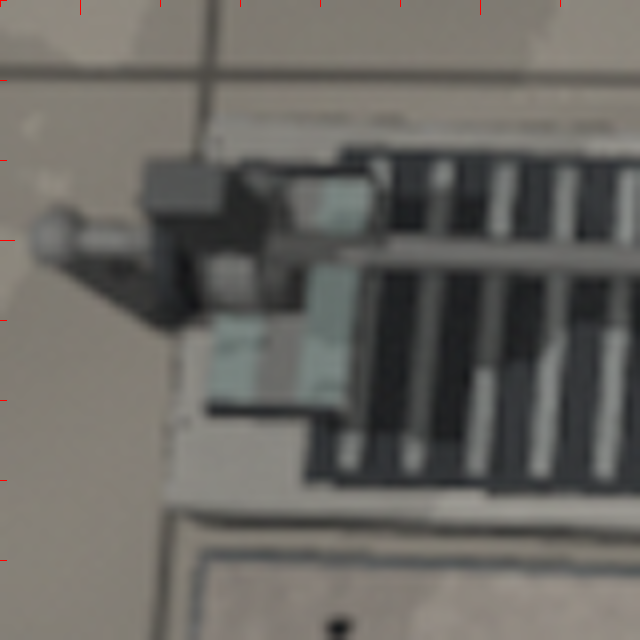

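View pics/t11.png

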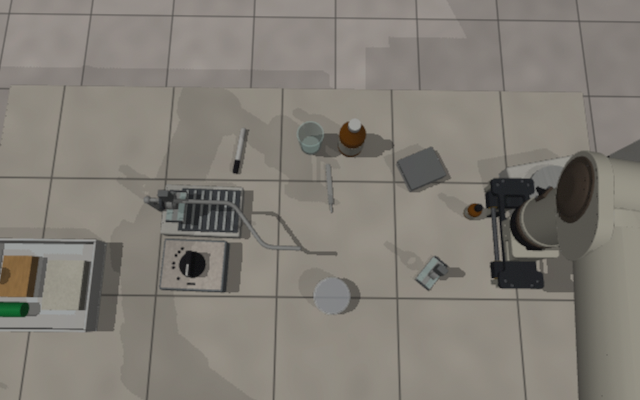

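Run:
```python
from h import *
c=fitc(loadC('pics/w11.png'),250,85,8,[(240,108),(97,292),(580,403),(435,578)],[(295,305),(187,430),(380,367),(265,502)])
a=c[2]-np.pi/2
manip.move_pose([c[0],c[1],.2],Q(a)); 
manip.servo_line([c[0],c[1],.08],vel=.15); st()
effector.close(30); st()
manip.servo_line([c[0],c[1],.162],vel=.1); st()
p,b=railpose(-50,-220,0)
manip.servo_line([p[0],p[1],.159],Q(b),vel=.12); st()
for n in('side','wrist'): shot(n,f'pics/{n}12.png')
g('pics/side12.png',240,150,360,260,6,'pics/s12c.png')
```

```text
[ 0.4431 -0.3502  0.8644] [ 0.5 -1.6 -1.1  0.4  1.9 -0.   0.3  1.4 -0.8 -1.3 -1.   0.1 -0.   0.7
  0.6  0.6]
41.98 [ 0.444  -0.3504  0.0809] F [ 0.3 -0.3 -0.6] T [-0.01 -0.04 -0.  ] gap 0.0913
43.13 [ 0.4429 -0.35    0.0798] F [ 0.   0.  -0.4] T [0.04 0.01 0.03] gap 0.0161
44.1 [ 0.4425 -0.3501  0.1614] F [-0.3  0.1 -3.5] T [-0.02 -0.01  0.04] gap 0.0158
46.62 [ 0.4833 -0.069   0.159 ] F [-0.1  0.7 -2.5] T [ 0.03 -0.12 -0.  ] gap 0.0158
```

View pics/s12c.png

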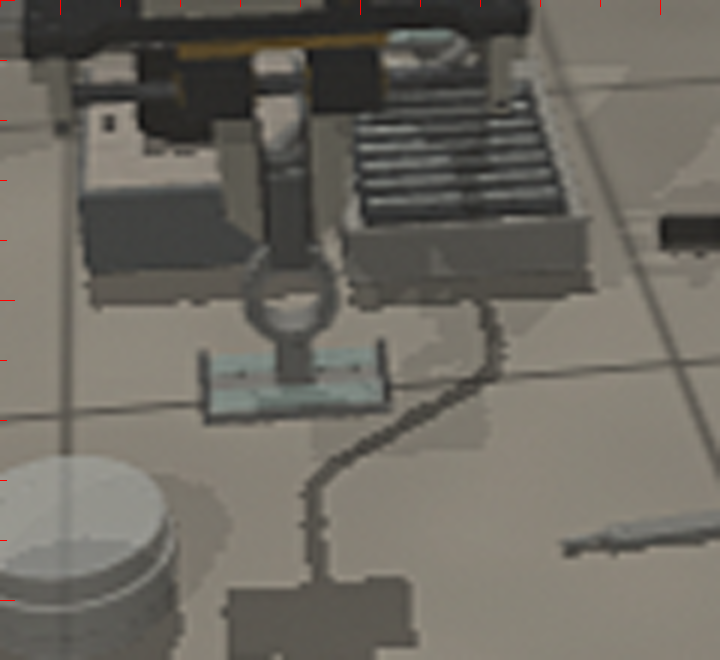

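View pics/wrist12.png

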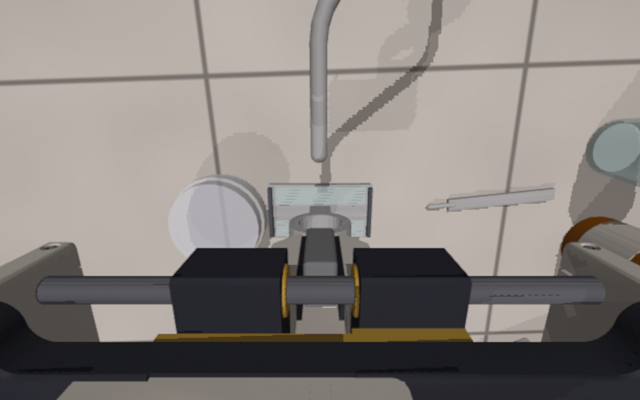

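Same alignment as the first carrier; thread it.

Run:
```python
from h import *
print(thread(z=.159,yend=.084)); st()
q=D2W(d,(.05,.084,.152))[0]; manip.servo_line(q,Q(d[2]),vel=.03); st()
shot('wrist','pics/w13.png'); g('pics/w13.png',220,100,420,250,4,'pics/c13.png')
```

```text
0 [-0.05  -0.109] 0.0 F [-1.   0.6 -3.3] 48.7
1 [-0.049 -0.1  ] 0.22 F [ 0.7 -0.2 -2.2] 49.1
2 [-0.046 -0.092] 0.45 F [-0.3  0.2 -3.4] 49.5
3 [-0.041 -0.084] 0.67 F [ 0.5  0.3 -2.6] 49.9
4 [-0.035 -0.078] 0.9 F [ 0.2  0.1 -3.4] 50.2
5 [ 0.035 -0.022] 0.9 F [-0.2 -0.1 -2.5] 51.9
6 [ 0.041 -0.016] 0.67 F [-0.6 -0.8 -3. ] 52.2
7 [ 0.046 -0.008] 0.45 F [-0.1  0.3 -2.7] 52.6
8 [0.049 0.   ] 0.22 F [-0.2 -0.8 -3.1] 53.0
9 [0.05  0.009] 0.0 F [ 0.5 -0.1 -2.1] 53.4
10 [0.05  0.084] 0 F [-0.3 -0.1 -2.9] 54.8
True
54.77 [0.5927 0.2317 0.1589] F [-0.3 -0.1 -2.9] T [-0.04 -0.08  0.05] gap 0.016
55.15 [0.5924 0.2321 0.1516] F [ 0.2  0.2 -2.4] T [-0.02 -0.12  0.02] gap 0.0156
```

View pics/c13.png

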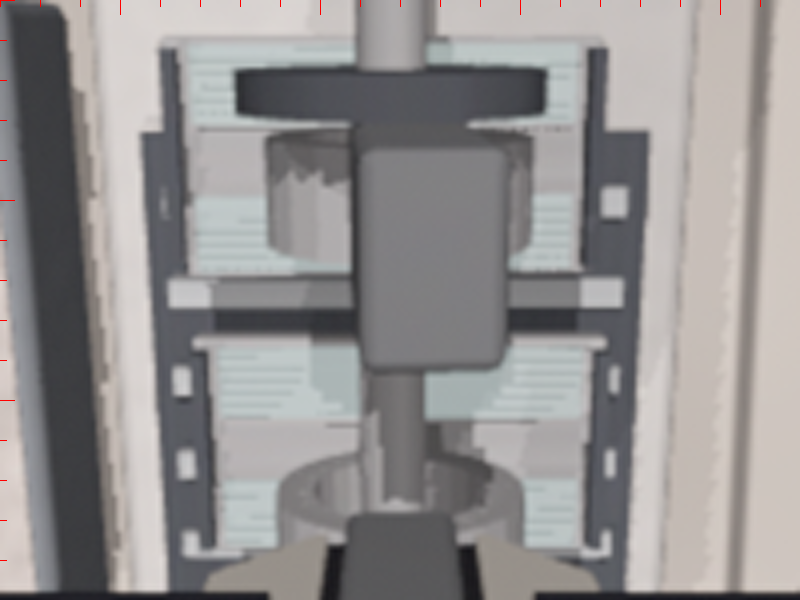

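Run:
```python
from h import *
yy=.092
while yy<.101:
    q=D2W(d,(.05,yy,.152))[0]; manip.servo_line(q,Q(d[2]),vel=.03); manip.sleep(.1)
    F=[];T=[]
    for _ in range(12): F.append(manip.current_force()); T.append(manip.current_wrist_torque()); manip.sleep(.01)
    F=np.mean(F,0);T=np.mean(T,0); print(round(yy,4),F.round(2),T.round(3))
    if F[1]<-1.5: break
    yy+=.001
st()
shot('wrist','pics/w14.png'); g('pics/w14.png',220,120,420,270,4,'pics/c14.png')
```

```text
0.092 [-0.16 -0.19 -2.64] [-0.01  -0.081 -0.014]
0.093 [ 0.19  0.4  -2.55] [-0.003 -0.108 -0.006]
0.094 [-0.24 -0.05 -2.68] [-0.013 -0.085 -0.01 ]
0.095 [ 0.02  0.05 -2.4 ] [ 0.002 -0.115  0.005]
0.096 [-0.07 -0.06 -2.63] [-0.028 -0.088  0.021]
0.097 [ 0.02 -0.2  -2.66] [-0.077 -0.096  0.017]
0.098 [-0.15 -0.02 -2.59] [-0.116 -0.078  0.001]
0.099 [ 0.02 -0.02 -2.69] [-0.126 -0.08  -0.008]
0.1 [ 0.04 -0.43 -2.51] [-0.143 -0.088 -0.002]
59.42 [0.593  0.2484 0.152 ] F [ 0.4 -0.8 -3.5] T [-0.12 -0.08 -0.07] gap 0.016
```

View pics/c14.png

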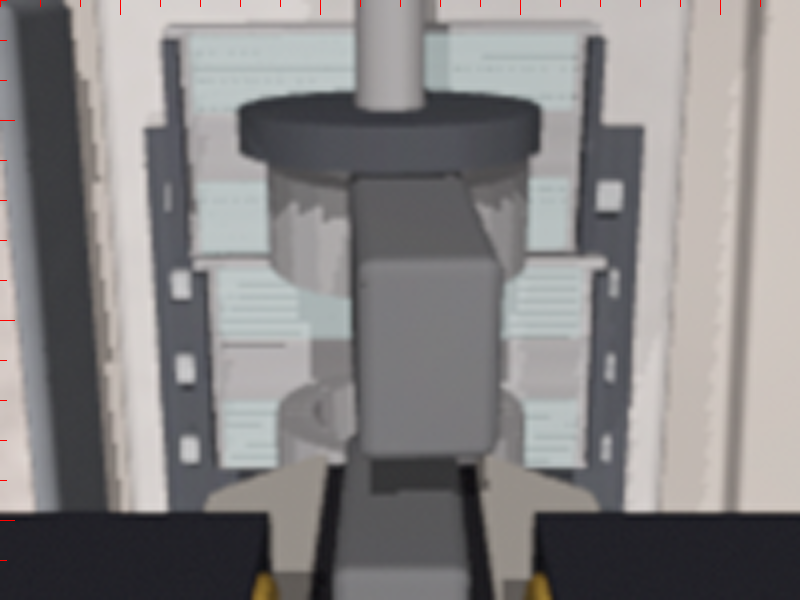

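Run:
```python
from h import *
q=D2W(d,(.05,.0968,.152))[0]; manip.servo_line(q,Q(d[2]),vel=.02); st()
q=D2W(d,(.05,.0968,.1505))[0]; manip.servo_line(q,Q(d[2]),vel=.02); st()
effector.open_jaws(); manip.sleep(.3)
shot('wrist','pics/w15a.png')
p=manip.current_tool_pos(); manip.servo_line([p[0],p[1],.26],vel=.15); st()
shot('wrist','pics/w15.png'); g('pics/w15.png',220,120,420,270,4,'pics/c15.png')
q=D2W(d,(.05,.0,.28))[0]; manip.servo_line(q,vel=.2); shot('wrist','pics/w16.png');g('pics/w16.png',240,0,400,120,5,'pics/c16.png')
shot('side','pics/side16.png'); g('pics/side16.png',250,110,370,210,6,'pics/s16c.png'); st()
```

```text
59.77 [0.593  0.2449 0.152 ] F [-0.  -0.9 -3. ] T [-0.09 -0.08 -0.02] gap 0.016
60.02 [0.5932 0.2453 0.1508] F [ 1.  -0.1 -0.5] T [-0.16 -0.11 -0.04] gap 0.0159
62.52 [0.5926 0.2446 0.259 ] F [-0.3  0.8 -0.7] T [ 0.03 -0.06 -0.02] gap 0.0923
63.32 [0.5893 0.1504 0.2798] F [-0.6 -1.   0.2] T [ 0.   -0.06  0.  ] gap 0.0919
```

View pics/c15.png

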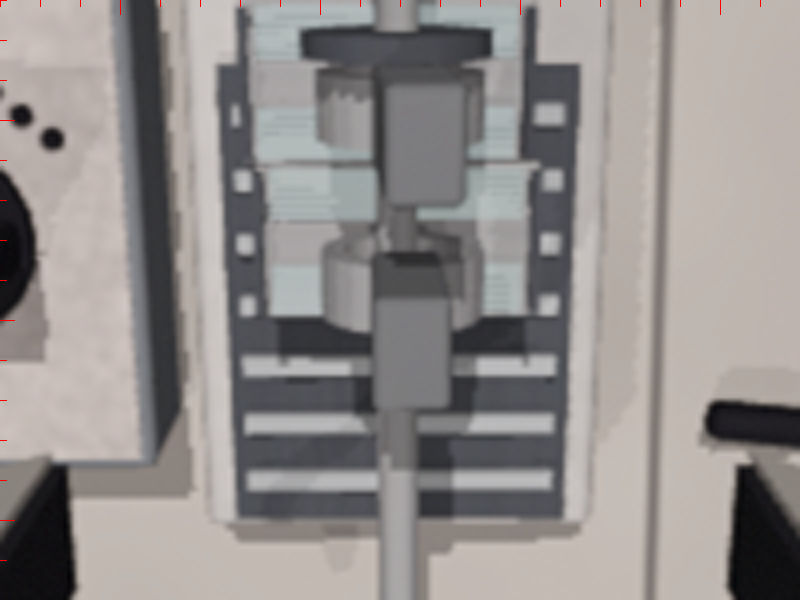

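View pics/c16.png

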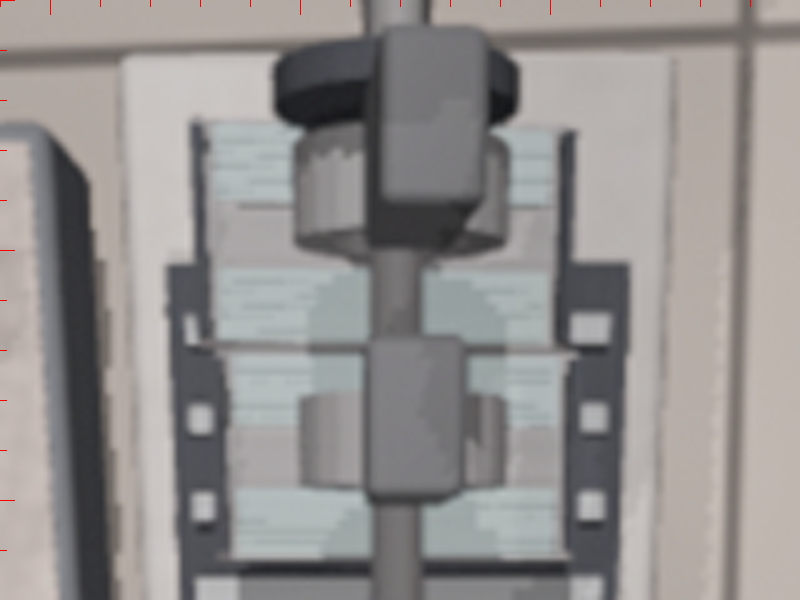

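View pics/s16c.png

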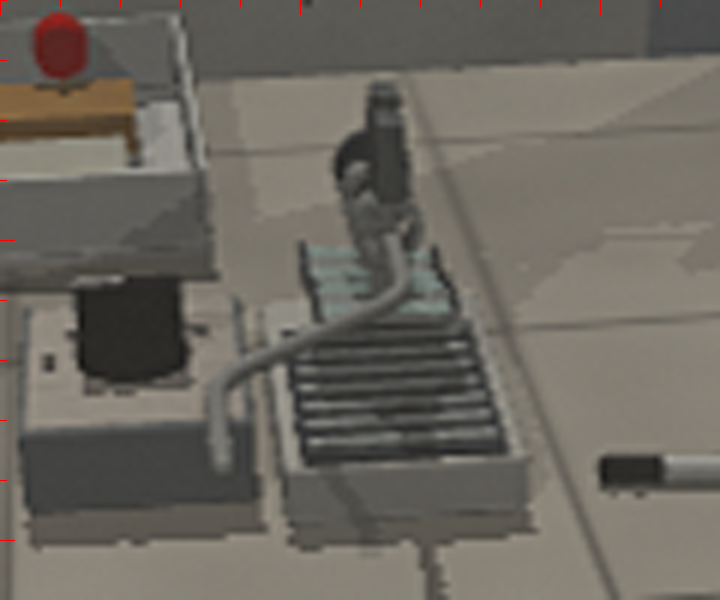

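```bash
python3 - <<'E'
from h import *
C=loadC('pics/w16.png')
def W2D(p):
    c,s=np.cos(d[2]),np.sin(d[2]); v=np.array(p)[:2]-d[:2]; return np.array([c*v[0]+s*v[1],-s*v[0]+c*v[1]])*1000
def m(n,x,y,z): print(n,W2D(unproj(C,(240+x/5-.45,y/5-.45),z)).round(1))
m('A foot fl',205,122,.077);m('A foot fr',570,130,.077);m('joint L',215,345,.077);m('joint R',570,352,.077);m('B back L',232,560,.077);m('Bback R',570,560,.077)
m('Atab bl',382,195,.183);m('Atab br',483,198,.183);m('Atab fl',388,28,.183);m('Atab fr',487,33,.183)
m('Btab bl',367,492,.183);m('Btab fr',462,342,.183)
m('disc top near edge',330,75,.152)
E
python3 - <<'E'
from h import *
g('pics/w15.png',280,118,360,168,9,'pics/c15b.png');g('pics/w15a.png',220,100,420,250,4,'pics/c15a.png')
E
```

```text
A foot fl [  9.6 161. ]
A foot fr [ 85.4 159.5]
joint L [ 10.2 118.1]
joint R [ 86.8 116.7]
B back L [12.4 73.5]
Bback R [88.1 73.4]
Atab bl [ 47.6 127.4]
Atab br [ 62.6 127. ]
Atab fl [ 48.5 149.2]
Atab fr [ 62.8 148.6]
Btab bl [45.1 85.4]
Btab fr [ 59.7 107.2]
disc top near edge [ 38.8 150.9]
```

View pics/c15b.png

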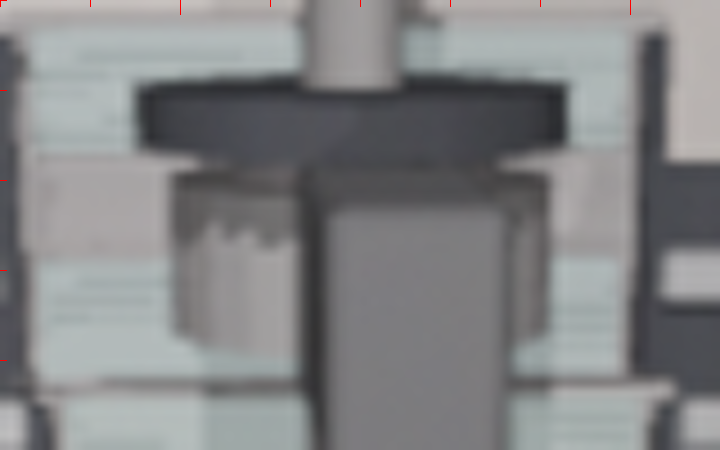

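View pics/c15a.png

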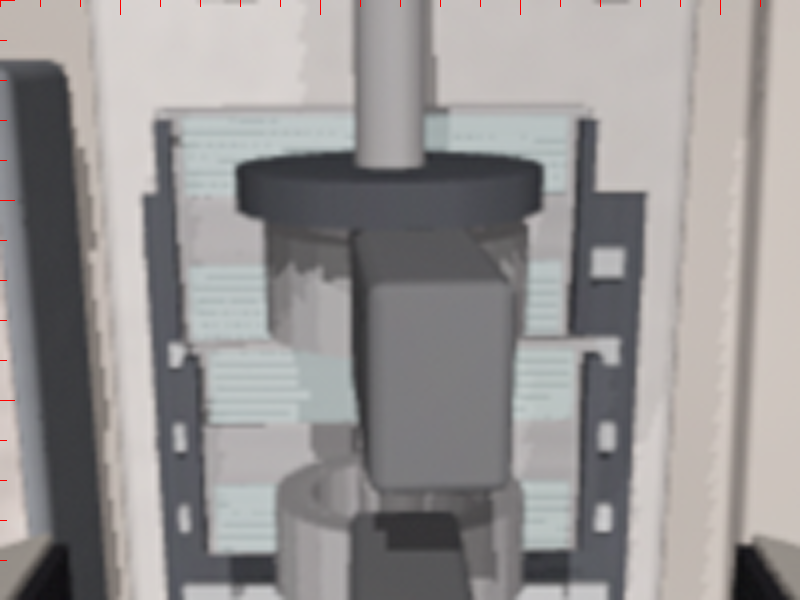

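Run:
```python
from h import *
Y0=.1365
q=D2W(d,(.053,Y0,.24))[0]; manip.servo_line(q,Q(d[2]),vel=.2)
q=D2W(d,(.053,Y0,.155))[0]; manip.servo_line(q,vel=.1); st()
effector.close(15); st()
yy=Y0
def meas():
    F=[];T=[]
    for _ in range(12): F.append(manip.current_force()); T.append(manip.current_wrist_torque()); manip.sleep(.01)
    return np.mean(F,0),np.mean(T,0)
print(*[m.round(2) for m in meas()])
q=D2W(d,(.05,Y0,.155))[0]; manip.servo_line(q,vel=.02)
F0,T0=meas(); print(F0.round(2),T0.round(2))
while yy<.144:
    yy+=.0005
    q=D2W(d,(.05,yy,.155))[0]; manip.servo_line(q,Q(d[2]),vel=.02); manip.sleep(.08)
    F,T=meas(); print(round(yy,4),F.round(2),T.round(2))
    if F[1]-F0[1]<-3: break
st()
shot('wrist','pics/w17.png'); g('pics/w17.png',220,100,420,250,4,'pics/c17.png')
```

```text
65.17 [0.5974 0.2853 0.1557] F [0.8 0.4 0.6] T [-0.03 -0.12 -0.02] gap 0.0917
66.38 [0.5956 0.285  0.1549] F [-4.9 -0.1  3.1] T [-0.25  1.24 -0.03] gap 0.0161
[-5.45 -1.03  2.82] [-0.25  1.26  0.01]
[-0.43  0.16 -2.04] [0.11 0.08 0.01]
0.137 [ 0.35 -0.54 -2.97] [-0.14 -0.13 -0.01]
0.1375 [ 0.32 -3.38 -2.29] [-0.78 -0.15  0.01]
67.75 [0.5943 0.2851 0.1548] F [-0.5 -3.8 -2.3] T [-0.82 -0.14  0.  ] gap 0.0158
```

View pics/c17.png

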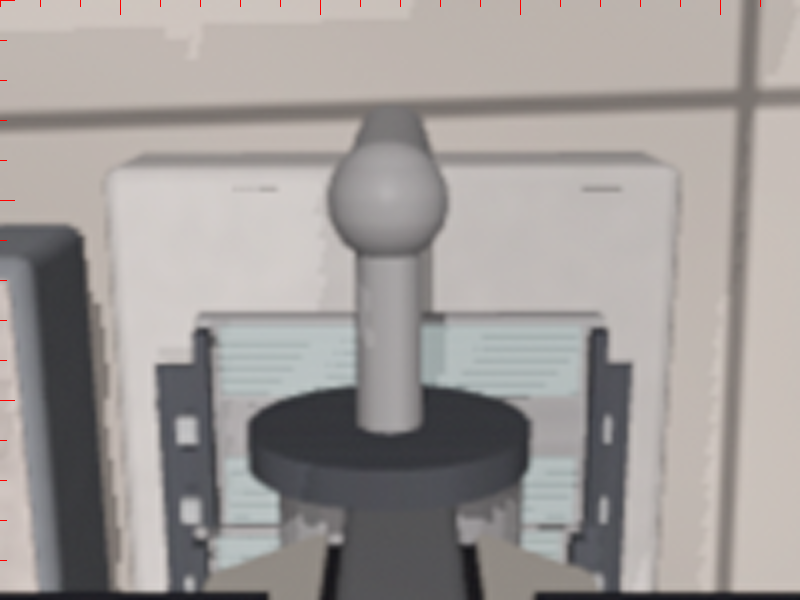

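Run:
```python
from h import *
for z in(.1545,.154,.1535,.153,.1525):
    q=D2W(d,(.05,.1374,z))[0]; manip.servo_line(q,vel=.02); manip.sleep(.1)
    F=np.mean([manip.current_force() for _ in range(6)],0); print(z,F.round(1))
    if F[2]>-.3: break
effector.open_jaws(); manip.sleep(.3); st()
p=manip.current_tool_pos(); manip.servo_line([p[0],p[1],.24],vel=.12)
q=D2W(d,(.05,.02,.26))[0]; manip.servo_line(q,vel=.2); shot('wrist','pics/w18.png');g('pics/w18.png',240,0,400,120,5,'pics/c18.png'); st()
```

```text
0.1545 [-0.8 -5.   1.3]
69.72 [0.5942 0.2858 0.1545] F [0.5 0.2 1.3] T [-0.04 -0.07 -0.03] gap 0.0916
71.37 [0.5899 0.1701 0.2598] F [ 0.8  0.  -0.2] T [ 0.01 -0.04  0.03] gap 0.0915
```

View pics/c18.png

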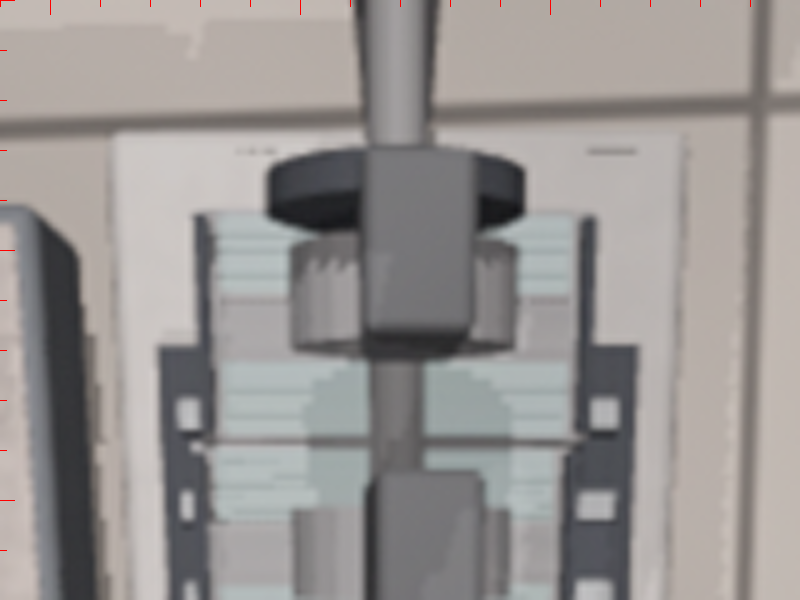

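Run:
```python
from h import *
C=loadC('pics/w18.png')
def W2D(p):
    c,s=np.cos(d[2]),np.sin(d[2]); v=np.array(p)[:2]-d[:2]; return np.array([c*v[0]+s*v[1],-s*v[0]+c*v[1]])*1000
def m(n,x,y,z): print(n,W2D(unproj(C,(240+x/5-.45,y/5-.45),z)).round(1))
m('A foot fl',205,213,.077);m('A foot fr',585,215,.077);m('joint L',215,437,.077);m('joint R',570,437,.077)
m('Atab bl',363,332,.183);m('Atab fr',475,150,.183)
m('disc near top edge',340,190,.151)
```

```text
A foot fl [ 11.1 160.6]
A foot fr [ 86.9 160.2]
joint L [ 11.7 118.5]
joint R [ 85.2 118.5]
Atab bl [ 45.  126.5]
Atab fr [ 60.4 149.4]
disc near top edge [ 40.8 150.6]
```

Run:
```python
from h import *
g('pics/w18.png',290,25,350,75,13,'pics/c18b.png')
```

```text
(no output)
```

View pics/c18b.png

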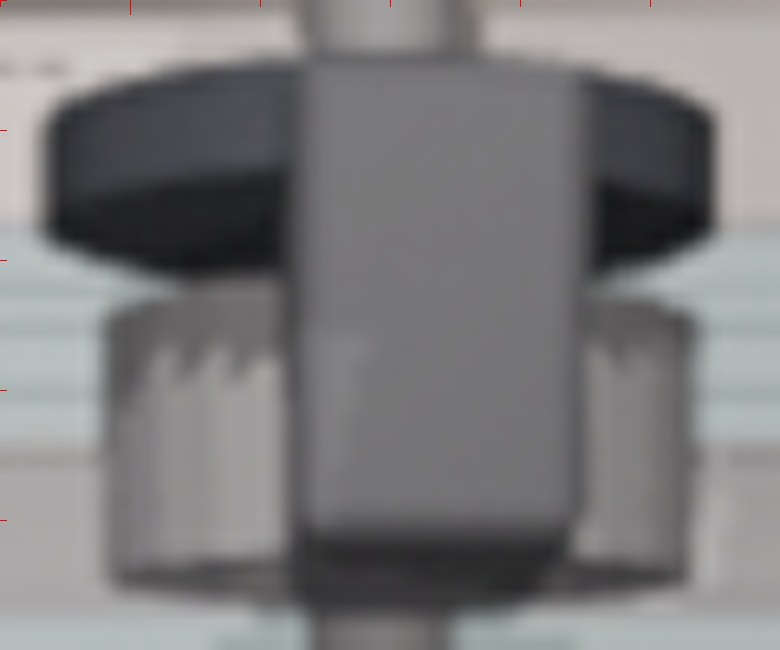

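Run:
```python
from h import *
C=loadC('pics/w18.png')
def W2D(p):
    c,s=np.cos(d[2]),np.sin(d[2]); v=np.array(p)[:2]-d[:2]; return np.array([c*v[0]+s*v[1],-s*v[0]+c*v[1]])*1000
def m(n,x,y,z): print(n,W2D(unproj(C,(290+x/13-.46,25+y/13-.46),z)).round(1))
m('ring front',260,278,.1395);m('ring front side',115,325,.126);m('ring front sideR',690,325,.126);m('ring back side',115,580,.126);m('ring backR',690,578,.126);m('disc near upper',270,172,.151);m('disc side',45,232,.13);m('disc sideR',715,232,.13); m('disc far',45,118,.13)
S=lambda y,z,x=.03: ((proj(C,D2W(d,(x,y,z))[0])-[290-.46,25-.46])*13).round()
print(S(.150,.13,.028),S(.156,.13,.028),S(.142-.008,.121,.03),S(.150,.121,.03),S(.150,.108,.05))
```

```text
ring front [ 41.9 146.6]
ring front side [ 31.9 146.1]
ring front sideR [ 69.9 146.1]
ring back side [ 31.6 130.4]
ring backR [ 70.2 130.6]
disc near upper [ 42.9 150.4]
disc side [ 27.7 150.9]
disc sideR [ 71.1 150.9]
disc far [ 27.9 157.6]
[ 49. 248.] [ 47. 145.] [ 95. 532.] [ 90. 273.] [389. 308.]
```

Run:
```python
from h import *
p=manip.current_tool_pos(); manip.servo_line([p[0],p[1],.32],vel=.2)
k=D2W(d,(-.09,.09,.084))[0]; a0=np.pi+d[2]-np.pi/2
manip.move_pose([k[0],k[1],.3],Q(a0)); st(); print(manip.current_q())
p=[k[0]-.001,k[1],.0665]; manip.servo_line(p,vel=.15); st()
effector.close(20); st()
turn(p,a0,a0-1.5); st()
effector.open_jaws(); st()
manip.servo_line([p[0],p[1],.3],vel=.2); st()
shot('wrist','pics/w20.png')
```

```text
73.11 [0.453  0.2423 0.2997] F [-0.9  0.1 -0. ] T [ 0.16 -0.15 -0.01] gap 0.0916
[ 0.47829262  0.41115897 -1.28813575  1.78299221  0.41396688  1.26433356
  0.62105196]
74.82 [0.4524 0.243  0.0672] F [-0.3 -0.3  0.2] T [ 0.1  -0.19  0.03] gap 0.0916
75.97 [0.4518 0.2424 0.0665] F [-0.2 -1.3  1.2] T [-0.13  0.01  0.02] gap 0.0157
79.22 [0.4514 0.2419 0.0664] F [-2.1 -5.9  7.5] T [-1.27  0.42 -0.02] gap 0.0157
80.49 [0.4518 0.2426 0.0665] F [-0.4  0.5  0.3] T [ 0.02 -0.08 -0.01] gap 0.0917
81.81 [0.4511 0.2422 0.2989] F [ 1.  -0.1 -0.9] T [-0.03 -0.05  0.01] gap 0.0918
```

View pics/w20.png

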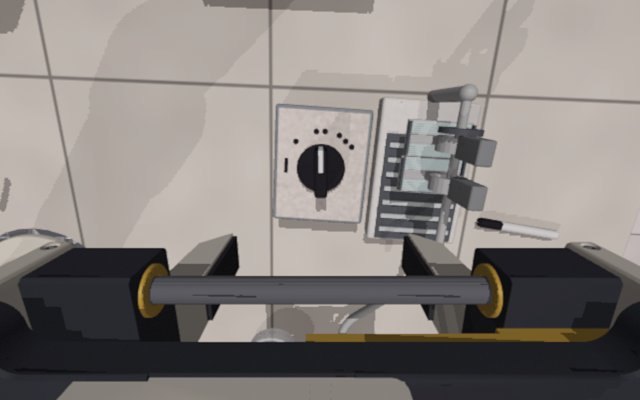

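Run:
```python
from h import *
g('pics/w20.png',370,80,510,250,4,'pics/c20.png')
manip.move_pose([.48,-.40,.3],Q(0)); shot('top','pics/t21.png'); g('pics/t21.png',140,170,260,300,5,'pics/t21c.png'); shot('side','pics/side21.png');st()
```

```text
84.25 [ 0.4809 -0.3987  0.3002] F [ 0.6  0.8 -0.6] T [-0.03 -0.12 -0.02] gap 0.0919
```

View pics/c20.png

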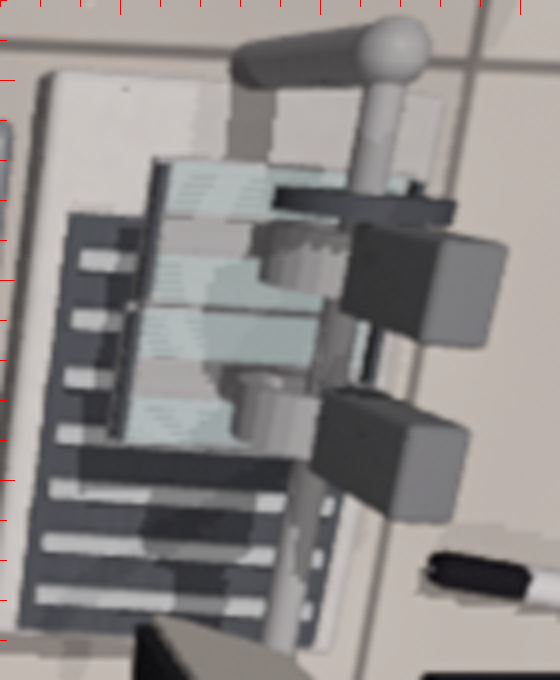

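View pics/t21.png

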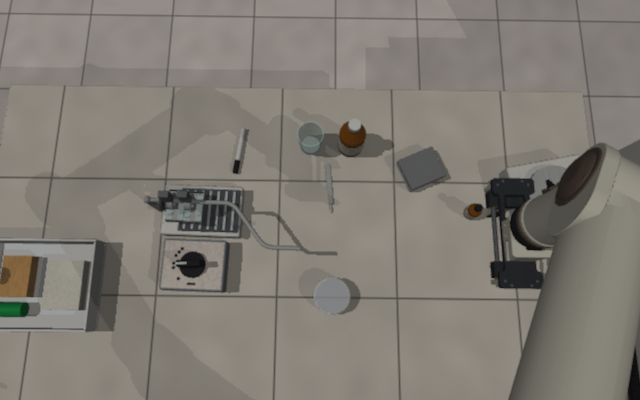

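View pics/t21c.png

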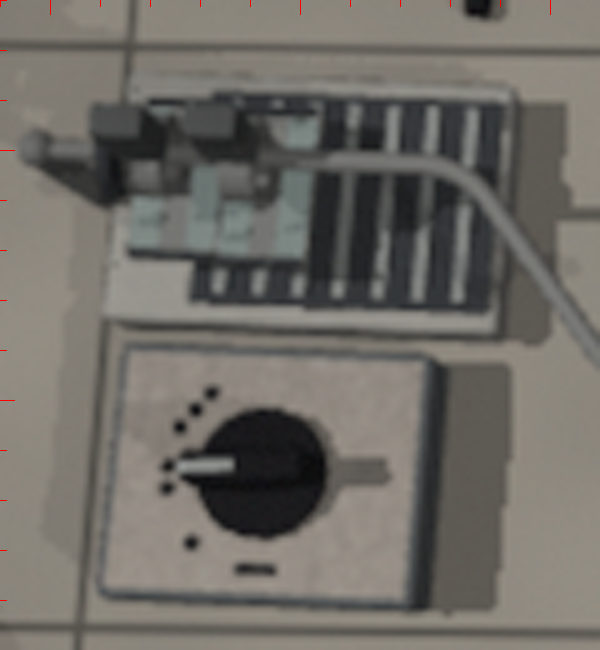

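View pics/side21.png

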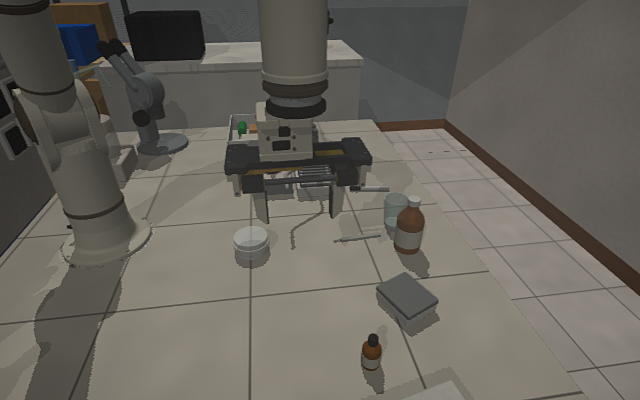

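Run:
```python
from h import *
manip.hand_in(); st()
```

```text
the job is handed in; nothing more can be done
the job is handed in; nothing more can be done
```

The job is handed in, at about 84 s on the robot's clock. The steps were done in the order asked, but the foremost carrier's eye sits about 12 mm before the stop face, not the stated 8 mm.

- **Selector:** I turned it from two dots to the bar mark first. After the carriers were hung I turned it back to two dots, and the last pictures show the pointer there.
- **Carriers:** Only two were on the bench; I saw no third in any view. Each was gripped by its tab and threaded round both bends, with wrist forces under about 4 N along the bends. Both hang on the last straight.
- **Foremost carrier against the stop:** I re-gripped it and pushed it into contact at about 5 N before letting go. The picture measurement put the eye 12 mm before the stop face, with a visible gap between ring and disc. By the stated sizes, the tab, which reaches 12 mm either side of the eye, meets the disc before the ring does, so I judge it is as far as it can go.
- **Second carrier:** It hangs directly behind, with about 1 mm between the feet.
- **Other checks:** The bystander items show no visible movement in the last pictures. I saw no sign of the possible knock to a carrier. The arm was clear of everything when the job was handed in.

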